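Lock the proofing press shaft on its flat

TASK

Lock the roller shaft of the little green proofing press: turn it by the crank until the flat on the shaft faces straight up under the set screw (crank arm upright), then put the red T-handled hex key into the set screw and tighten it clockwise until it is firmly seated on the flat (about 0.25 N·m; do not overtighten). Leave the key standing in the screw, the yellow key in its block, and everything else where it is.

Things in the scene. Friction and masses are not known exactly. Their poses are not given: they have to be found in the camera images.
- press: green table-top proofing press, fixed; base 170 (x) x 210 (y) x 14 mm; origin under its centre on the table, z up. Its 24 mm steel shaft lies along y, 85 mm above the table, with a black 60 mm roller between two cheeks. The set screw stands upright in a brass boss (40 mm wide, top 135 mm above the table) at x 0, y -85 mm; the crank is at the +y end
- shaft_axis (a point): point on the shaft's axis at the crank handle's middle (press frame x 0, y +125 mm, 85 mm above the table); fixed to the press; axes as the press's
- shaft: the turning shaft with roller and crank; origin on its axis. It turns about the press's y axis; its z axis runs along the crank arm, and the flat (11.6 mm wide, 1.5 mm deep, yellow mark on its visible end) faces the same way: z up = flat up. It starts leaning 0.6 to 1.3 rad from upright to the press's -x side; dry friction (0.14 N m) keeps it where it is left
- crank_handle (a point): middle of the red round crank handle, a level bar 14 mm thick and 60 mm long, parallel to the shaft, 70 mm from the shaft's axis; the crank arm stands 30 mm inward (-y) of this point. z axis along the crank arm outward, y axis along the handle, away from the press
- setscrew: the set screw, seen as it sinks (does not turn): origin at its lower tip. Clockwise from above sinks it 1.5 mm per rad. From its varying start it needs 1.1 to 1.75 rad to touch the flat, then only about 0.1 rad more to be firm. With the flat not up it grows springy but never firm, and does not count. It stays where it is left
- screw_socket (a point): centre of the mouth of the screw's upward hexagon socket for a 12 mm key (0.7 mm clearance, 0.15 rad play each way), 26 mm deep, 38 mm above the screw's tip; x axis to a corner of the hexagon, turns with the screw. Torques: 0.1 to 0.15 N m turns it freely, 0.25 is firm, under 0.2 is loose, above 0.4 damages the flat
- key_bar (a point): centre of the red T-bar of the hex key (0.13 kg): bar 80 (x) x 14 (y) x 18 (z) mm on an upright hexagon rod of 12 mm across flats, 95 mm above the rod's tip; x axis along the bar and to a corner of the hexagon (fits every 60 degrees), z axis away from the tip. At the start it stands 45 mm deep in a hole of the key block, bar 100 mm above the table
- key_tip (a point): lower tip of the red key's rod (5 mm of rounded point, then the full hexagon)
- small_key_bar (a point): centre of the yellow T-bar of a thinner key that does not fit, otherwise of the same size; to be left in its hole
- key_block: pale wooden block 70 (x) x 150 (y) x 50 (z) mm, fixed to the table, with two holes at y = -43 and +43 mm that hold the two keys, bars along its x axis; origin under its centre
- ink_bottle: black ink bottle with red cap, 52 mm across, 130 mm high; origin under its centre; leave alone
- ink_plate: white plate 100 mm across; origin under its centre; leave alone
- white_cup: small white cup 70 mm across, 45 mm high; origin under its centre; leave alone
- drink_bottle: pink drinking bottle 70 mm across, 220 mm high; origin under its centre; leave alone
- water_tub: clear tub 100 mm across, 60 mm high; origin under its centre; leave alone
- brush: brush with dark wooden handle lying on the table; leave alone
- lino_block: flat cork-brown block 100 x 70 x 12 mm; leave alone
Not all that is in view belongs to the job. What is shaped like the part that bears key_bar but turquoise is not meant.

How it is judged (in metres and radians):
On the way, in this order (a step that is already met when the one before it is completed fails the run):
1. the crank arm stands upright (within 0.14 rad), so that the flat faces the set screw (angle between the z axis of crank_handle and the z axis of press, either way round below 0.14 rad), for 0.2 s.
2. the red key is seated at least 18 mm deep in the set screw's socket (horizontal distance between key_tip and screw_socket below 0.004 m and z of key_tip in the frame of screw_socket below -0.018 m), for 0.2 s.
3. the set screw presses firmly on the flat (over 10 N), screwed down past the round of the shaft (contact force between setscrew and shaft above 10 N and z of setscrew in the frame of press below 0.0962 m and angle between the z axis of crank_handle and the z axis of press, either way round below 0.14 rad), for 0.2 s.
At the end, for the whole second after the job is handed in: The crank arm is upright within 0.14 rad (flat up), the set screw's tip is on the flat (less than 96.2 mm above the table) and presses on it with more than 10 N, the red key stands at least 16 mm deep in the screw's socket, within 0.25 rad of upright, and the yellow key is within 15 mm of its place (all of step 3 and horizontal distance between key_tip and screw_socket below 0.006 m and z of key_tip in the frame of screw_socket below -0.016 m and angle between key_bar's own z axis and vertical below 0.25 rad and distance of small_key_bar from where it was at the start of the episode below 0.015 m); the robot touches nothing.
It fails at once if the set screw is overtightened (more than 75 N on the shaft) (contact force between setscrew and shaft above 75 N).
It fails at once if the yellow key is pulled from its hole (distance of small_key_bar from where it was at the start of the episode above 0.03 m).
It fails at once if a bystander is moved by more than 30 mm (distance of any of ink_bottle, ink_plate, white_cup, drink_bottle, water_tub, brush, lino_block from where it was at the start of the episode above 0.03 m).
It also fails if it takes over 72 s, if anything falls off the work surface, if the arm or the gripper's body presses on something with over 40 N, if the wrist force passes 120 N, or if a joint passes its speed limit or range.

ROBOT

A 6-joint arm with a two-finger parallel gripper is mounted at the origin on the work surface. World frame = base frame: x ahead of the robot, y to its left, z up, the work surface at z = 0. Lengths are in mm, angles in rad, forces in N, time in s.
With the tool pointing down it reaches from about 300 to 775 mm from the base axis. Payload 14.6 kg.
Tool frame: the origin (TCP) lies between the finger pads; the fingertips stand 22 mm ahead of it and the grasp point (between the pads) lies 3 mm ahead of it (finger_overhang is the distance from the TCP to the fingertips, in mm); z points along the fingers, y is the direction in which the jaws open and shut (so a half turn about z gives the same grasp; the last joint's range is limited). The gripper opens to 94 mm and grips with 3 to 60 N. Pads are 16 mm wide; open, the fingers measure 119 mm over their backs; the gripper's body (75 mm by 177 mm) begins 78 mm behind the grasp point.
Start: joints at [-1.408, 0.3, 1.521, -0, 1.321, -0.067], TCP at [125.274, -535.533, 202.746] pointing down, gripper open.
Joint ranges: [-3.03, 3.03], [-0.79, 2.21], [0.23, 2.52], [-1.04, 4.18], [0, 3.07], [-2.55, 2.55]. Speed limits (rad/s): [2.22, 2.22, 2.57, 3.14, 3.14, 3.14].

INTERFACE

Orientations are given as [roll, pitch, yaw] about the fixed x, y, z axes, in that order (R = Rz(yaw) Ry(pitch) Rx(roll)).
In Python, from cell import * gives the robot as it stands.
- The arm moves only by the tool jog_arm, never from a script. Its argument "increments" is a list of rows, each a list of 7 numbers: the shift along the tool's x, y, z in cm, then the turn, a rotation vector about the tool's x, y, z in degrees, then the finger opening in cm, from 0 to 9.4. In form: [[x, y, z, wx, wy, wz, grip], ...]. A call has 1 to 20 rows; each row shifts and turns the commanded pose from where the row before left it, along the tool's axes as they then stand; what a row does not reach is not made up. A row lasts 1/8 s, in which the tool goes at most 62.5 mm and 10.7 degrees, less where a joint would pass 70% of its speed; a pose out of reach is approached as far as the arm can. A call is refused whole if a number of a shift passes 6.25 or a number of a turn 10.7, either way. A call with a gripper value outside its range is refused whole. The fingers move at their own pace and stop on an object; "squeeze" is the grip in N (left out, the last holds). Time passes only in rows, so rows that do not move let the fingers close. It gives the time, the measured TCP pose, the force and the opening at its end, in the units of the state.
- read_state(): the state, without advancing time (a new reading comes with each control period).
- camera(name): name is "side" or "top" or "wrist"; returns a dict with "image" (400x640x3 uint8, red, green, blue), "K" (3x3 intrinsics, pixels), "rvec" (rotation vector, rad) and "tvec" (3), from world to camera coordinates, as OpenCV has them. Camera axes: x right, y down, z forward; pixel columns grow to the right and rows downward; lengths in mm; the calibration is good to about 2 mm. A picture is of the moment at which its call begins. There is no depth.
- sign_off(): hands the job in, once; it reports no verdict.
Trained networks look in a picture, given as the dict that the camera call returned (one of the last four; its "shot" number tells which), for a name from the list of things; names that differ only in an ending like _2 or _b are one class to them, and where a whole thing is asked for, a point or a joint stands for the part that bears it (a point fixed in the world has none). Each returns a list of dicts, best first, with "conf" (0 to 1); they miss things now and then, are a little off and sometimes report something else, mostly with a low value. They report only what shows in the picture. A call takes as long as a camera call. They do not tell look-alikes from the thing itself.
- recognise(picture, name): "centre" ([x, y, z] in mm, in the coordinates of the camera as it stood for that picture, good to about 4 mm: the middle of the surface that is visible of it).
- regions_of(picture, name): "mask" (400x640 bool, what is visible of it).
The state is a dict: "clock": time; "joints": joint angles; "qd": joint speeds; "effort": joint torques, N m; "eef_pos": TCP position; "eef_rot": TCP orientation; "wrist_force": force on the tool from outside, world axes, zero at the start; "moment": the same for the moment, N m; "finger_gap": finger opening in mm.
Only numpy, scipy, OpenCV 4.12 (cv2) and the standard library are available. Lean on these libraries where they do the work, as an engineer would, in place of code of your own. Each camera call takes 0.05 s, during which the arm holds its last target.

## Working session

There is one attempt and no reset: what is moved stays moved. The work goes in short steps, Python scripts to look and compute and a tool call to move; the robot and the scene stay as the last step left them, time stands still between calls to the robot, and variables do not carry over. Pictures are saved under pics/ and viewed, and the job is handed in when it is done.

Besides the shell and the picture viewer there is one more tool, called after ">>>" by a JSON object that holds its "op" and its "data". jog_arm: Moves the arm, as the interface text tells. Its arguments: {"type":"object","properties":{"increments":{"type":"array"},"squeeze":{"type":"number"}},"required":["increments"]}

```bash
ls; mkdir -p pics
python3 - <<'E'
from cell import *
import cv2
print(read_state())
for n in ["side","top","wrist"]:
    p=camera(n); cv2.imwrite(f"pics/a_{n}.png",p["image"][:,:,::-1]); print(n,p["K"],p["rvec"],p["tvec"],p["shot"])
E
```

```text
pics
{'clock': 0.0, 'joints': array([-1.40759247e+00,  3.00503740e-01,  1.52156978e+00,  1.49582866e-06,
        1.32073598e+00, -6.66053106e-02]), 'qd': array([ 0.00136675,  0.00154154, -0.00105458, -0.00040521,  0.00026795,
       -0.00170744]), 'effort': array([-7.56595600e-04, -5.31811345e+01, -3.52733552e+01,  7.07883644e-02,
        2.44344230e-02, -8.98818666e-05]), 'eef_pos': array([ 125.23584773, -535.27277781,  202.17322175]), 'eef_rot': array([-3.14037860e+00, -8.24339904e-05,  2.29808745e-01]), 'wrist_force': array([-0.49595179,  0.16615206, -0.30671463]), 'moment': array([-0.02793844,  0.05474485,  0.02862978]), 'finger_gap': 94.31532790262476}
side [[465.06747517   0.         323.11976384]
 [  0.         465.06747517 201.02778574]
 [  0.           0.           1.        ]] [ 2.39388547 -0.27675471  0.12316511] [-571.2324697   183.41034438 1437.22235571] 1
top [[450.0509634    0.         326.78361695]
 [  0.         450.0509634  197.44890273]
 [  0.           0.           1.        ]] [ 2.15677866 -2.1717335   0.11662017] [-9.63144834e-01  5.78728632e+02  1.55491934e+03] 2
wrist [[315.47141667   0.         320.72924877]
 [  0.         315.47141667 203.78064165]
 [  0.           0.           1.        ]] [-2.31256272  1.83503023  0.21341745] [-550.72247627  -23.78416671  388.72815238] 3
```

View pics/a_side.png

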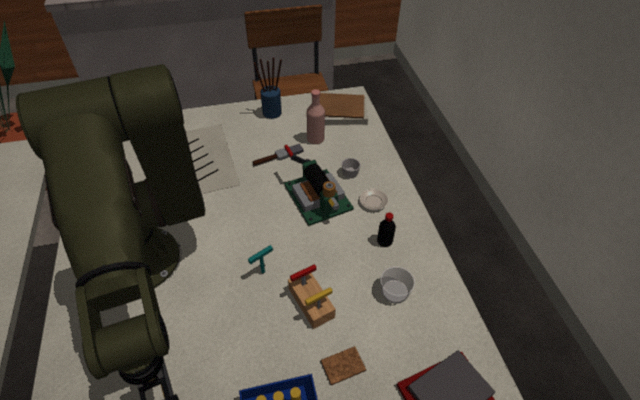

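View pics/a_top.png

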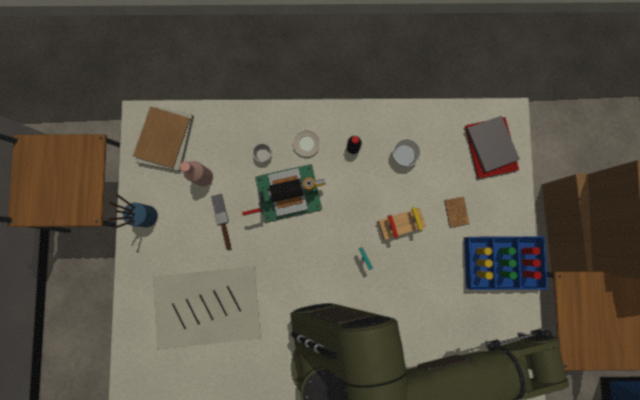

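View pics/a_wrist.png

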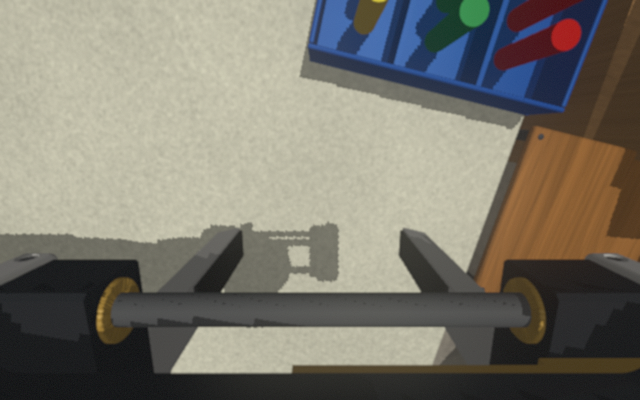

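```bash
cat > h.py <<'E'
from cell import *
import cv2, numpy as np
from scipy.spatial.transform import Rotation as R
def ext(p): 
    M=R.from_rotvec(np.array(p["rvec"]).ravel()).as_matrix(); return M,np.array(p["tvec"]).ravel()
def c2w(p,c):
    M,t=ext(p); return M.T@(np.array(c)-t)
def pix(p,X):
    M,t=ext(p); c=(M@(np.atleast_2d(X)).T).T+t; u=(p["K"]@c.T).T; return u[:,:2]/u[:,2:]
def ray(p,uv,z):
    M,t=ext(p); d=M.T@np.linalg.solve(p["K"],[uv[0],uv[1],1]); o=-M.T@t; s=(z-o[2])/d[2]; return o+s*d
def tri(ps,uvs):
    A=[];b=[]
    for p,uv in zip(ps,uvs):
        M,t=ext(p); d=M.T@np.linalg.solve(p["K"],[uv[0],uv[1],1]); d/=np.linalg.norm(d); o=-M.T@t
        P=np.eye(3)-np.outer(d,d); A.append(P); b.append(P@o)
    return np.linalg.lstsq(np.vstack(A),np.hstack(b),rcond=None)[0]
def crop(p,name,x0,y0,x1,y1,s):
    cv2.imwrite("pics/"+name,cv2.resize(p["image"][y0:y1,x0:x1,::-1],None,fx=s,fy=s,interpolation=cv2.INTER_CUBIC))
E
python3 - <<'E'
from h import *
for cn in ["side","top"]:
    p=camera(cn)
    for n in ["press","crank_handle","screw_socket","key_bar","small_key_bar","key_block","ink_bottle","ink_plate","white_cup","drink_bottle"]:
        for d in recognise(p,n)[:3]:
            print(cn,n,round(d["conf"],2),c2w(p,d["centre"]).round(0),pix(p,c2w(p,d["centre"]))[0].round(0))
    if cn=="side": crop(p,"b_side.png",230,130,410,340,3.8*0.75)
    else: crop(p,"b_top.png",220,140,440,280,3.6)
E
```

```text
side press 0.89 [584.  90.  38.] [316. 200.]
side crank_handle 0.59 [587. 136. 108.] [314. 176.]
side screw_socket 0.3 [587.  95.  49.] [317. 197.]
side key_bar 0.81 [ 373. -141.   95.] [263. 257.]
side key_bar 0.74 [ 473. -231.  110.] [303. 273.]
side key_bar 0.65 [656. 415. 111.] [316. 121.]
side small_key_bar 0.5 [ 501. -309.  104.] [319. 296.]
side key_block 0.9 [ 486. -291.   51.] [312. 302.]
side ink_bottle 0.86 [ 759. -114.   75.] [386. 230.]
side white_cup 0.66 [750. 233.  28.] [352. 166.]
side white_cup 0.57 [ 503. -309.  106.] [320. 296.]
side drink_bottle 0.89 [658. 414. 109.] [316. 121.]
top press 0.76 [587. 129.  46.] [288. 195.]
top press 0.17 [748. 230.  13.] [261. 152.]
top crank_handle 0.91 [590. 143. 111.] [283. 192.]
top crank_handle 0.37 [750. 230.  11.] [261. 151.]
top screw_socket 0.36 [586. 131.  42.] [288. 195.]
top key_bar 0.61 [ 367. -130.  104.] [365. 258.]
top key_bar 0.6 [590. 131.  50.] [288. 194.]
top key_bar 0.33 [520. 371.  21.] [221. 215.]
top small_key_bar 0.7 [ 504. -305.  114.] [417. 217.]
top ink_bottle 0.53 [ 750. -100.   87.] [354. 146.]
top ink_bottle 0.32 [ 525. -464.   12.] [456. 212.]
top ink_plate 0.77 [781.  66.  12.] [307. 143.]
top white_cup 0.88 [750. 231.  13.] [261. 151.]
top drink_bottle 0.71 [650. 426. 146.] [196. 173.]
```

View pics/b_side.png

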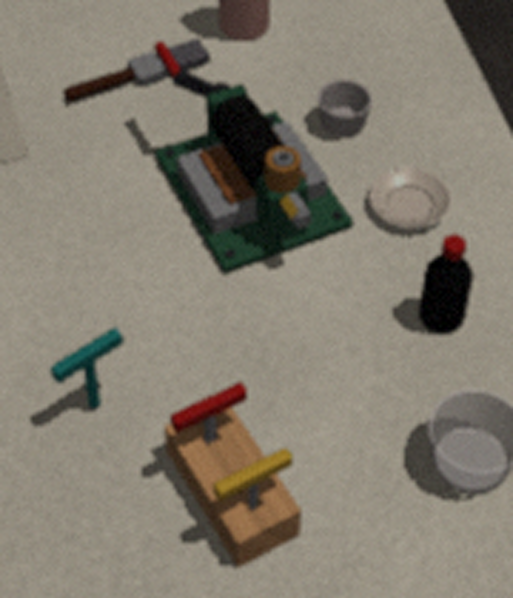

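View pics/b_top.png

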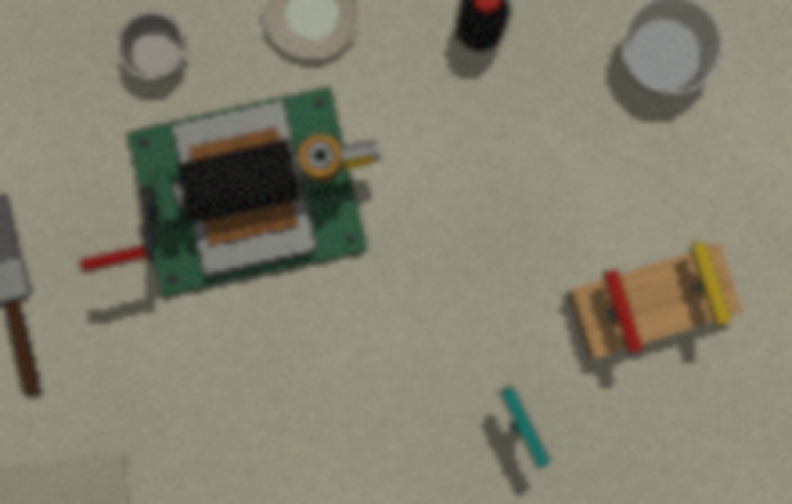

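Run:
```python
from h import *
from scipy.optimize import least_squares
t=camera("top"); s=camera("side")
T=lambda c:(np.array(c)/3.6+[220,140]); S=lambda c:(np.array(c)/2.85+[230,130])
# base corners press frame z=14
C={'pp':(85,105,14),'pm':(85,-105,14),'mm':(-85,-105,14),'mp':(-85,105,14)}
obs=[(t,'pp',T((128,132))),(t,'pm',T((330,88))),(t,'mm',T((366,250))),(t,'mp',T((163,297))),(s,'mm',S((225,270))),(s,'pm',S((350,222))),(s,'mp',S((157,152)))]
def W(q,X): c,s_=np.cos(q[2]),np.sin(q[2]); X=np.array(X,float); return np.array([q[0]+c*X[0]-s_*X[1],q[1]+s_*X[0]+c*X[1],X[2]])
f=lambda q:np.hstack([pix(p,W(q,C[k]))[0]-o for p,k,o in obs])
r=least_squares(f,[585,120,0.2]); print(r.x, r.fun.reshape(-1,2).round(1))
q=r.x
print("screw",W(q,(0,-85,135.5)),"ray top",ray(t,T((320,155)),135.5),"side",ray(s,S((285,158)),135.5),"tri",tri([t,s],[T((320,155)),S((285,158))]))
# handle ends via red masks
for p,nm in((t,'t'),(s,'s')):
    im=p["image"].astype(int); m=((im[...,0]>110)&(im[...,1]<60)&(im[...,2]<60)).astype(np.uint8)
    n,l,st,ce=cv2.connectedComponentsWithStats(m)
    for i in range(1,n):
        if st[i,4]>15:
            ys,xs=np.where(l==i); pts=np.c_[xs,ys].astype(float); c=pts.mean(0); u,_,v=np.linalg.svd(pts-c,full_matrices=False); pr=(pts-c)@v[0]
            print(nm,st[i,4],c.round(1),(c+v[0]*pr.min()).round(1),(c+v[0]*pr.max()).round(1))
for a in (.6,.8,1,1.2): 
    X=W(q,(-70*np.sin(a),125,85+70*np.cos(a))); print(a,X,pix(t,X),pix(s,X))
```

```text
[5.99073056e+02 1.31256088e+02 2.16107240e-01] [[-0.6 -0.6]
 [ 0.5 -1.2]
 [ 0.9 -0.2]
 [-0.5 -0.2]
 [-1.   0. ]
 [ 0.8  0.2]
 [-1.8 -0.1]]
screw [617.29952464  48.23322456 135.5       ] ray top [615.57640632  53.71215552 135.5       ] side [621.2653209   54.80649559 135.5       ] tri [618.08146551  53.31831344 137.09351606]
t 29 [354.8 139. ] [352. 139.] [358. 139.]
t 38 [251.  211.3] [258.2 209.7] [242.8 213. ]
t 69 [392.7 226.2] [389.2 215.9] [396.3 236.9]
t 29 [535.7 250.4] [534.3 247.8] [537.1 252.9]
t 30 [536.4 262.6] [534.4 260.6] [538.4 264.6]
t 29 [537.1 274.8] [536.6 272.1] [537.7 277.9]
s 26 [389.3 214.7] [386.  214.1] [392.1 215.3]
s 84 [302.8 271. ] [314.7 265.4] [291.2 276.4]
0.6 [533.66382014 244.87323177 142.77349304] [[250.40206305 207.96519031]] [[291.445939   148.78374062]]
0.8 [523.22251984 242.58099532 133.76946965] [[251.52986695 211.36118146]] [[288.65521728 151.66654448]]
1 [514.73656488 240.71802665 122.82116141] [[252.62024179 214.17440219]] [[286.44556386 154.79337436]]
1.2 [508.54426352 239.35859646 110.36504281] [[253.62668951 216.29442809]] [[284.90660835 158.02649524]]
```

```bash
cat >> h.py <<'E'
def Rt(): 
    s=read_state(); return R.from_euler("xyz",s["eef_rot"]).as_matrix(), np.array(s["eef_pos"])
def plan(pos,yaw):
    "tool-frame shift (cm) & rotation (deg) to go to pos, tool down, yaw"
    M,t=Rt(); G=R.from_euler("xyz",[np.pi,0,yaw]).as_matrix()
    print("shift tool cm",(M.T@(np.array(pos)-t)/10).round(2),"rotvec deg",np.degrees(R.from_matrix(M.T@G).as_rotvec()).round(1))
E
python3 - <<'E'
from h import *
p=camera("wrist"); M,t=ext(p); MT,tt=Rt()
print("cam in tool",MT.T@(-M.T@t-tt), (MT.T@M.T).round(3))
k=[camera("top"),camera("side")]
print("keybar",tri(k,[(392.7,226.2),(302.8,271)]))
a=ray(k[0],(389.2,215.9),100);b=ray(k[0],(396.3,236.9),100);print("yaw bar top",np.arctan2(*(a-b)[1::-1]),a,b)
a=ray(k[1],(314.7,265.4),107);b=ray(k[1],(291.2,276.4),107);print("side",np.arctan2(*(a-b)[1::-1]),a,b)
plan([545,235,270],0.216+np.pi/2)
E
```

```text
cam in tool [  65.96560559    0.68696352 -181.68048398] [[-0.    -0.973 -0.23 ]
 [ 1.    -0.001  0.001]
 [-0.001 -0.23   0.973]]
keybar [ 473.47943987 -223.86774958  109.2254724 ]
yaw bar top 0.3050213053976268 [ 507.42544463 -214.13803208  100.        ] [ 437.03572523 -236.29999899  100.        ]
side 0.2855728531789413 [ 511.1332292  -211.71550297  107.        ] [ 440.15152402 -232.55557057  107.        ]
shift tool cm [ 58.42 -65.47  -6.72] rotvec deg [  0.   -0.  -89.2]
```

>>> {"op": "jog_arm", "data": {"increments": [[0,0,-4.5,0,0,0,9.4],[3.9,-4.37,-0.15,0,0,0,5],[3.9,-4.37,-0.15,0,0,0,5],[3.9,-4.37,-0.15,0,0,0,5],[3.9,-4.37,-0.15,0,0,0,5],[3.9,-4.37,-0.15,0,0,0,5],[3.9,-4.37,-0.15,0,0,0,5],[3.9,-4.37,-0.15,0,0,0,5],[3.9,-4.37,-0.15,0,0,0,5],[3.9,-4.37,-0.15,0,0,0,5],[3.9,-4.37,-0.15,0,0,0,5],[3.9,-4.37,-0.15,0,0,0,5],[3.9,-4.37,-0.15,0,0,0,5],[3.9,-4.37,-0.15,0,0,0,5],[3.9,-4.37,-0.15,0,0,0,5],[3.9,-4.37,-0.15,0,0,0,5]]}}

```text
clock: 3.5
eef_pos: [546.2, 237.9, 270.3]
eef_rot: [3.142, -0.0, 0.23]
wrist_force: [1.0, -0.3, -0.5]
finger_gap: 50.0
```

>>> {"op": "jog_arm", "data": {"increments": [[0,0,0,0,0,-9.9,5],[0,0,0,0,0,-9.9,5],[0,0,0,0,0,-9.9,5],[0,0,0,0,0,-9.9,5],[0,0,0,0,0,-9.9,5],[0,0,0,0,0,-9.9,5],[0,0,0,0,0,-9.9,5],[0,0,0,0,0,-9.9,5],[0,0,0,0,0,-9.9,5],[0,0,0,0,0,0,5],[0,0,0,0,0,0,5]]}}

```text
clock: 4.88
eef_pos: [545.6, 236.0, 270.2]
eef_rot: [-3.142, -0.0, 1.781]
wrist_force: [1.1, -0.6, -0.1]
finger_gap: 50.0
```

Run:
```python
from h import *
p=camera("wrist"); cv2.imwrite("pics/c.png",p["image"][:,:,::-1])
s=camera("side"); crop(s,"c_side.png",230,100,410,240,4)
print(read_state()["clock"],Rt()); 
q=[599,131.3,0.216]
for n in ["crank_handle","screw_socket","press"]:
    for d in recognise(p,n)[:2]: print(n,d["conf"],c2w(p,d["centre"]),pix(p,c2w(p,d["centre"])))
```

```text
4.975 (array([[-2.09978375e-01,  9.77706030e-01,  3.01491741e-06],
       [ 9.77706030e-01,  2.09978375e-01, -1.40108188e-05],
       [-1.43315295e-05,  5.73396853e-09, -1.00000000e+00]]), array([545.59644112, 236.00276459, 270.23456855]))
crank_handle 0.82 [577.53174739 177.51209837 111.66449364] [[337.68256036 245.02787397]]
screw_socket 0.83 [618.86054062  48.12705406 133.34354246] [[348.68994276 359.90159866]]
screw_socket 0.32 [617.18357583  53.59981304 137.43459346] [[348.66385905 358.19695956]]
press 0.91 [578.2834375  171.62404572  77.30032919] [[335.79344729 239.64778099]]
```

View pics/c.png

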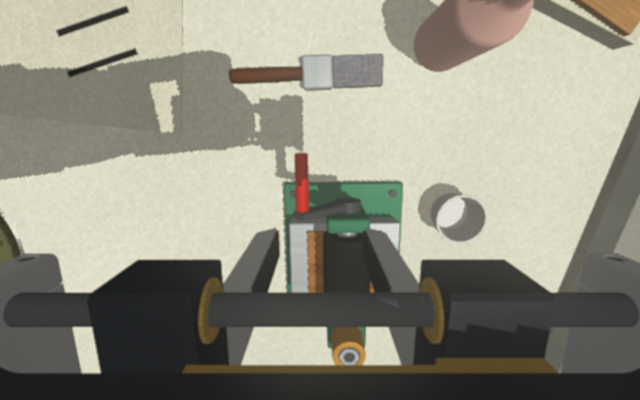

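View pics/c_side.png

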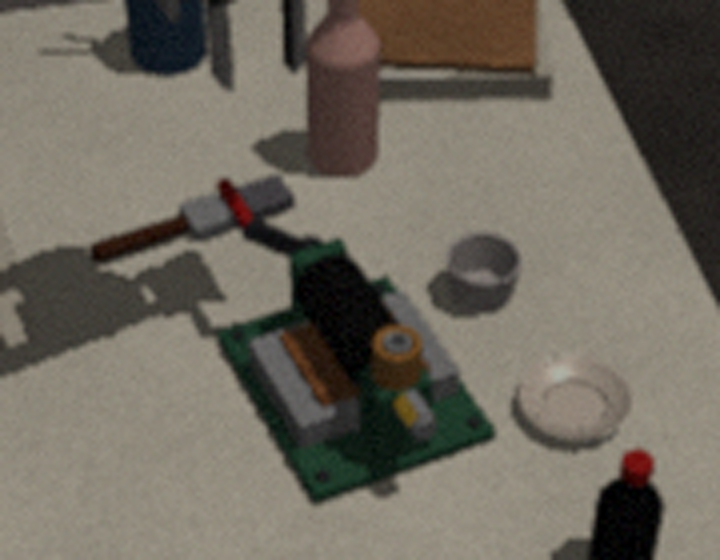

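Run:
```python
from h import *
from scipy.optimize import least_squares
p=camera("wrist"); t=camera("top"); s=camera("side")
crop(p,"c2.png",260,140,440,380,3)
T=lambda c:(np.array(c)/3.6+[220,140]); S=lambda c:(np.array(c)/4+[230,100])
for z in (14,): print(ray(p,(284.5,182),z),ray(p,(402,182),z))
print("screw",ray(p,(348.7,356),135.5))
o=[(p,(302,183)),(s,S((237,202))),(t,(250.8,211.3))]
print("handle tri",tri([a for a,b in o],[b for a,b in o]),tri([p,s],[(302,183),S((237,202))]))
for z in (125,135,145): print(z,ray(p,(302,183),z),ray(t,(250.8,211.3),z))
a,b=ray(p,(284.5,182),14),ray(p,(402,182),14); print(np.linalg.norm(a-b))
```

```text
[497.08540787 218.22950687  14.        ] [658.34605028 253.00624467  14.        ]
screw [617.58147155  55.17878882 135.5       ]
handle tri [524.34173541 244.10242022 137.37455349] [524.92686501 243.91663285 137.50518292]
125 [523.90190619 241.79731666 125.        ] [524.14269377 246.48266729 125.        ]
135 [524.12900609 243.57946051 135.        ] [523.34242409 244.77307811 135.        ]
145 [524.356106   245.36160436 145.        ] [522.54215442 243.06348892 145.        ]
164.96792501317395
```

View pics/c2.png

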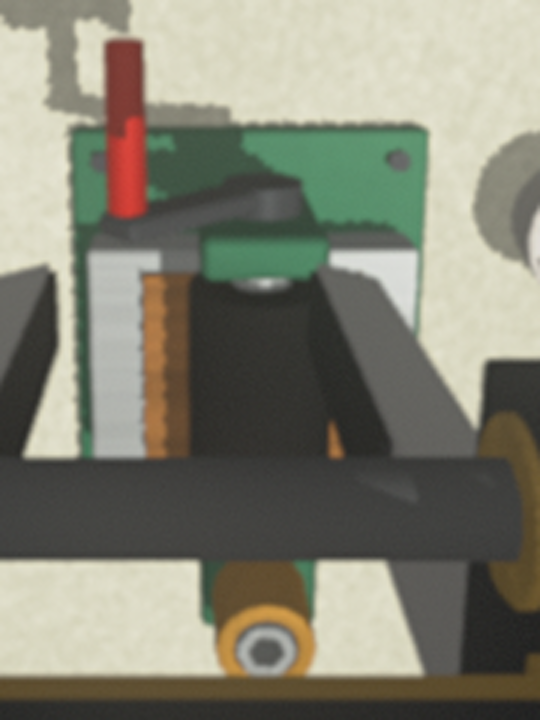

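>>> {"op": "jog_arm", "data": {"increments": [[1.2,-1.95,2,0,0,0,5],[0,0,4,0,0,0,5],[0,0,4,0,0,0,5],[0,0,3.3,0,0,0,5],[0,0,0,0,0,0,5],[0,0,0,0,0,0,5]], "squeeze": 8}}

```text
clock: 6.02
eef_pos: [524.6, 243.8, 138.8]
eef_rot: [3.14, -0.0, 1.785]
wrist_force: [0.1, -0.5, 0.0]
finger_gap: 50.0
```

Run:
```python
from h import *
p=camera("wrist"); crop(p,"d.png",160,120,480,400,2.1)
s=camera("side"); crop(s,"d_side.png",230,100,410,240,4)
```

```text
(no output)
```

View pics/d.png

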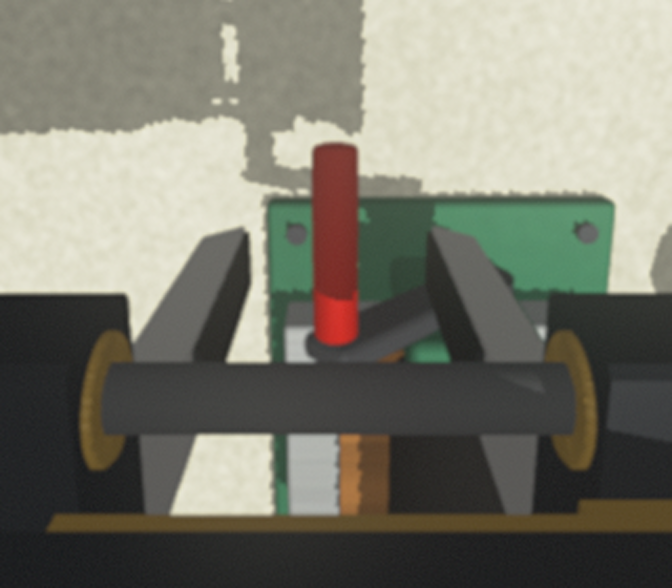

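View pics/d_side.png

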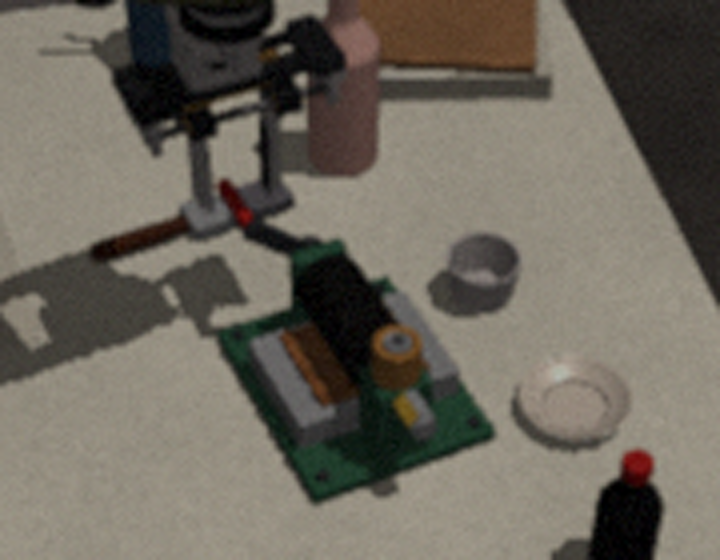

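>>> {"op": "jog_arm", "data": {"increments": [[0,0,0,0,0,0,1.0],[0,0,0,0,0,0,1.0],[0,0,0,0,0,0,1.0],[0,0,0,0,0,0,1.0],[0,0,0,0,0,0,1.0]], "squeeze": 8}}

```text
clock: 6.75
eef_pos: [524.0, 243.6, 137.2]
eef_rot: [-3.142, 0.0, 1.785]
wrist_force: [-0.0, 0.2, 0.1]
finger_gap: 10.4
```

Run:
```python
from h import *
print(read_state()["finger_gap"],read_state()["wrist_force"])
p=camera("wrist"); crop(p,"e.png",160,120,480,400,2.1)
s=camera("side"); crop(s,"e_side.png",250,110,350,190,7)
```

```text
10.400351830437286 [-0.02441151  0.17208847  0.05311423]
```

View pics/e.png

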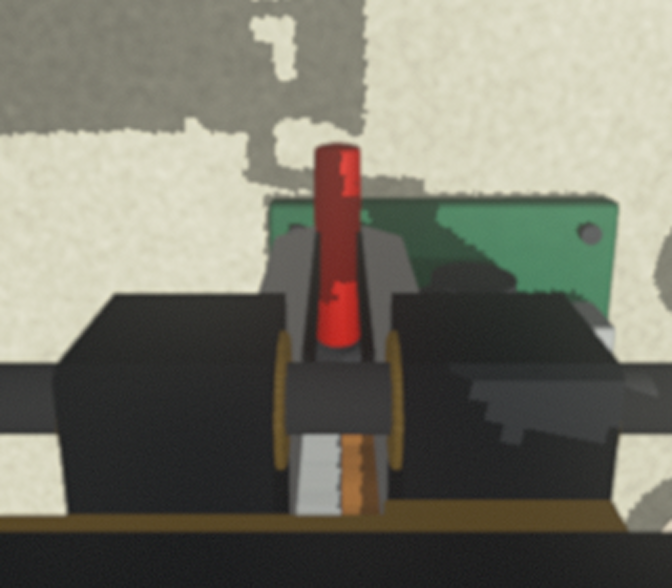

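View pics/e_side.png

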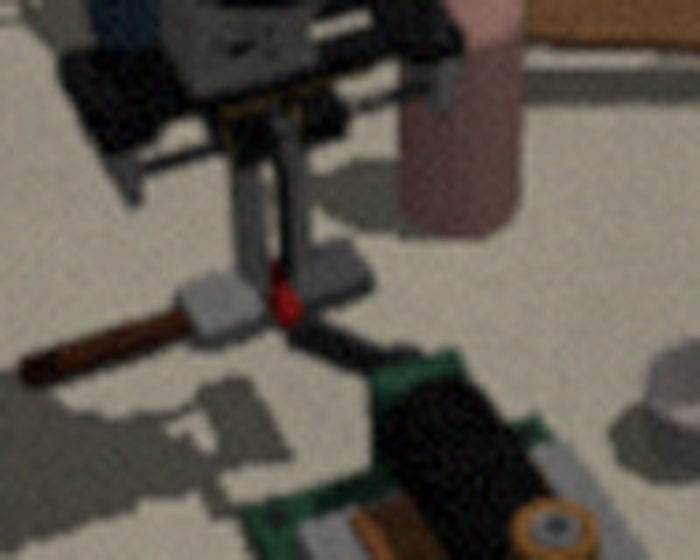

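>>> {"op": "jog_arm", "data": {"increments": [[0,0.48,-0.45,0,0,0,1.0],[0,0.56,-0.42,0,0,0,1.0],[0,0.6,-0.37,0,0,0,1.0],[0,0.63,-0.3,0,0,0,1.0]]}}

```text
clock: 7.35
eef_pos: [546.7, 248.5, 153.0]
eef_rot: [3.141, -0.0, 1.785]
wrist_force: [-1.0, -0.4, 0.6]
finger_gap: 9.9
```

Run:
```python
from h import *
print(read_state()["finger_gap"],read_state()["wrist_force"])
p=camera("wrist"); crop(p,"f.png",160,120,480,400,2.1)
```

```text
9.8539317339309 [-1.04938031 -0.38440594  0.5758344 ]
```

View pics/f.png

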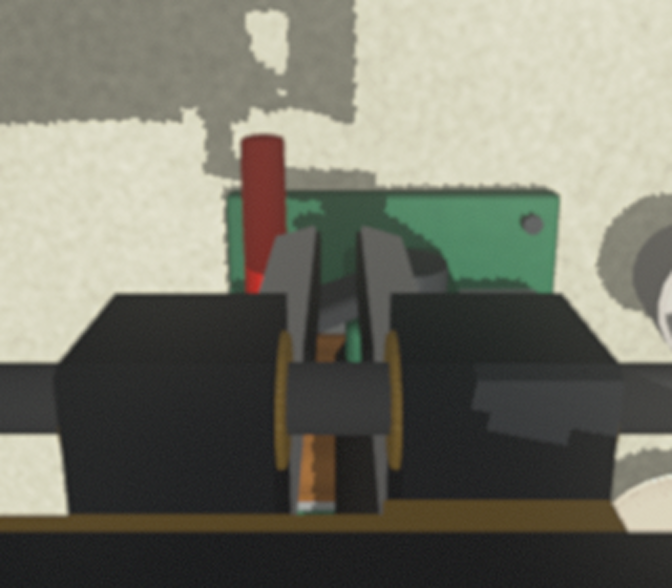

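Run:
```python
from h import *
p=camera("wrist"); s=camera("side"); crop(s,"f_side.png",250,110,350,190,7)
im=p["image"].astype(int)
u=lambda c:np.array(c)/2.1+[160,120]
# outer end top centre of handle f:(263,137)
for z in (100,110,120,130,140): print(z,ray(p,u((263,140)),z),ray(p,u((258,290)),z))
MT,tt=Rt()
for dz in (22,3): # fingertip projected
    print(pix(p,tt+MT@np.array([0,0,dz])), (pix(p,tt+MT@np.array([0,0,dz]))-[160,120])*2.1)
```

```text
100 [515.86533117 265.36460238 100.        ] [524.79037241 208.10663762 100.        ]
110 [516.58599989 267.37516401 110.        ] [525.13116301 212.55428021 110.        ]
120 [517.30666861 269.38572565 120.        ] [525.47195361 217.00192281 120.        ]
130 [518.02733732 271.39628728 130.        ] [525.8127442 221.4495654 130.       ]
140 [518.74800604 273.40684891 140.        ] [526.1535348  225.89720799 140.        ]
[[319.93810826 228.19819379]] [[335.87002734 227.21620695]]
[[319.89876417 237.6010989 ]] [[335.78740475 246.96230768]]
```

View pics/f_side.png

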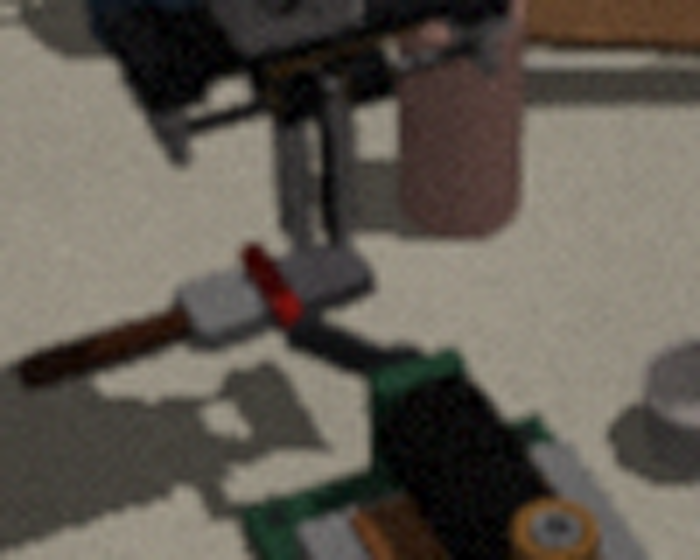

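Run:
```python
from h import *
p=camera("wrist"); M,t=ext(p); MT,tt=Rt()
Mtc=M@MT; c0=MT.T@(-M.T@t-tt) # cam rot rel tool, centre in tool
def fake(pos,yaw):
    G=R.from_euler("xyz",[np.pi,0,yaw]).as_matrix(); M2=Mtc@G.T; C=np.array(pos)+G@c0
    return dict(K=p["K"],rvec=R.from_matrix(M2).as_rotvec(),tvec=-M2@C)
c=fake([545.6,236,270.2],1.781); d=fake([524.6,243.8,138.8],1.785); e=fake([524,243.6,137.2],1.785)
u=lambda c:np.array(c)/2.1+[160,120]
for a,b in (((301.7,154),u((335,147))),((302.3,211.7),u((336,340)))):
    X=tri([c,d],[a,b]); print(X, pix(c,X)-a,pix(d,X)-b)
print("outer c/f",tri([c,p],[(301.7,154),u((263,138))]))
# handle in side
s=camera("side"); S=lambda q:np.array(q)/7+[250,110]
print("side+f outer",tri([s,p],[S((252,252)),u((263,138))]),"side+c",tri([s,c],[S((252,252)),(301.7,154)]),"inner",tri([s,c],[S((290,315)),(302.3,211.7)]))
# screw, boss in c
print(tri([s,c],[S((556,527)),(348.7,357)]))
```

```text
[517.92723673 271.43359886 126.40057876] [[-0.19805227  0.10006134]] [[ 0.32437945 -0.16141914]]
[530.54997035 213.99324326 134.43397386] [[-0.07731417  0.02019802]] [[ 0.12451642 -0.03395937]]
outer c/f [517.79079784 272.24344424 132.20568574]
side+f outer [518.48668522 272.6653619  134.45607414] side+c [518.98883703 272.21938987 134.73109315] inner [529.34089678 215.99029705 141.00461198]
[618.35867941  54.47567843 136.72964311]
```

Run:
```python
from h import *
p=camera("wrist"); s=camera("side"); t=camera("top"); MT,tt=Rt()
print(read_state()["joints"],tt)
for y in (-20,-7,7,20):
    for z in (22,):
        X=tt+MT@np.array([0,y,z]); print(y,z,((pix(s,X)-[250,110])*7).round(),((pix(p,X)-[160,120])*2.1).round())
M,tv=ext(s); print("side cam",-M.T@tv); M,tv=ext(t); print("top cam",-M.T@tv)
crop(s,"g_side.png",270,90,320,160,10)
crop(t,"g_top.png",220,150,330,240,7)
```

```text
[ 3.65824734e-01  4.52930534e-01  1.43092080e+00 -9.54215494e-06
  1.25796966e+00  1.51697515e-01] [546.01323383 248.35074434 152.56511253]
-20 22 [[277. 294.]] [[277. 228.]]
-7 22 [[301. 286.]] [[317. 228.]]
7 22 [[328. 278.]] [[360. 228.]]
20 22 [[352. 271.]] [[401. 228.]]
side cam [ 348.88218845 -934.9750457  1195.68259631]
top cam [ 405.39703755   -7.18968399 1608.82051879]
```

View pics/g_side.png

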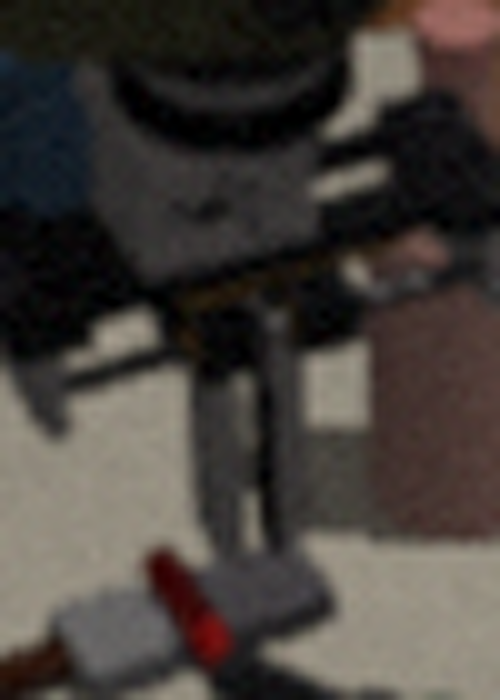

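View pics/g_top.png

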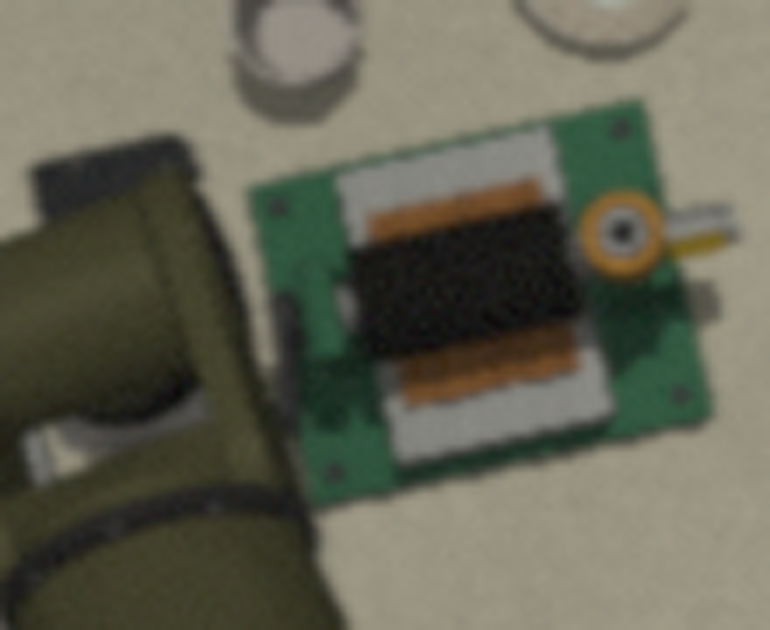

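>>> {"op": "jog_arm", "data": {"increments": [[0,0,-3,0,0,0,1.0],[0,-2.2,0,0,0,0,5],[0,0,0,0,0,0,5],[0,0,2,0,0,0,5],[0,0,2,0,0,0,5],[0,0,2,0,0,0,5],[0,0,0,0,0,0,5],[0,0,0,0,0,0,0],[0,0,0,0,0,0,0],[0,0,0,0,0,0,0],[0,0,0,0,0,0,0],[0,0,0,0,0,0,0],[0,0,0,0,0,0,0]]}}

```text
clock: 9.38
eef_pos: [524.1, 243.7, 123.0]
eef_rot: [-3.14, 0.0, 1.785]
wrist_force: [-6.8, -1.7, 5.4]
finger_gap: 13.6
```

Run:
```python
from h import *
print(read_state()["finger_gap"],read_state()["wrist_force"])
p=camera("wrist"); crop(p,"h.png",160,120,480,400,2.1)
```

```text
13.609214465493986 [-6.79462823 -1.66937288  5.43941824]
```

View pics/h.png

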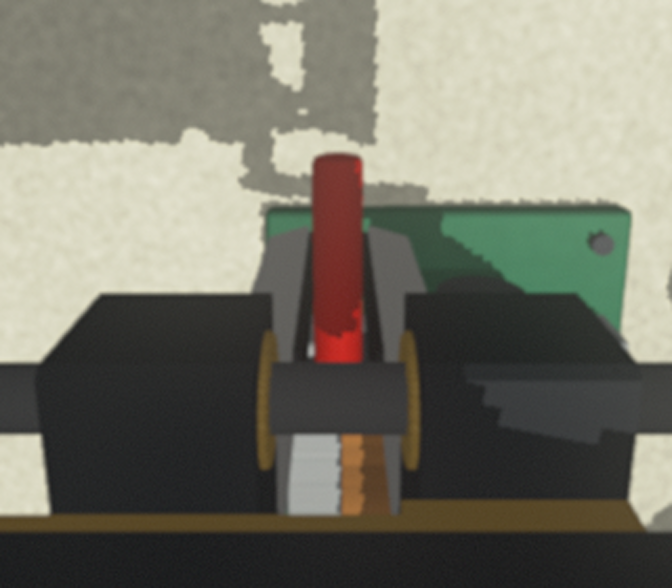

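>>> {"op": "jog_arm", "data": {"increments": [[0,0.48,-0.45,0,0,0,0],[0,0.56,-0.42,0,0,0,0],[0,0.6,-0.37,0,0,0,0],[0,0.63,-0.3,0,0,0,0]]}}

```text
clock: 9.93
eef_pos: [546.4, 248.7, 138.8]
eef_rot: [-3.14, -0.0, 1.785]
wrist_force: [-6.2, -1.4, 4.9]
finger_gap: 13.7
```

Run:
```python
from h import *
print(read_state()["finger_gap"],read_state()["wrist_force"])
p=camera("wrist"); crop(p,"i.png",160,120,480,400,2.1)
s=camera("side"); crop(s,"i_side.png",250,110,350,190,7)
```

```text
13.738472854264048 [-6.23107272 -1.4353048   4.90815827]
```

View pics/i.png

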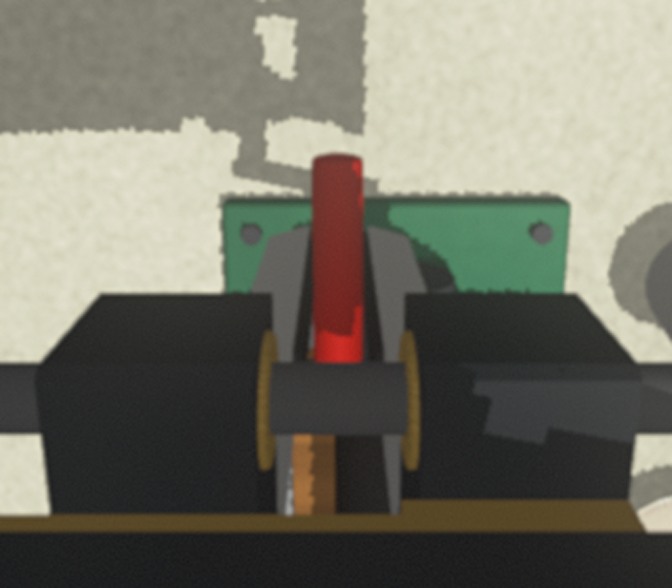

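View pics/i_side.png

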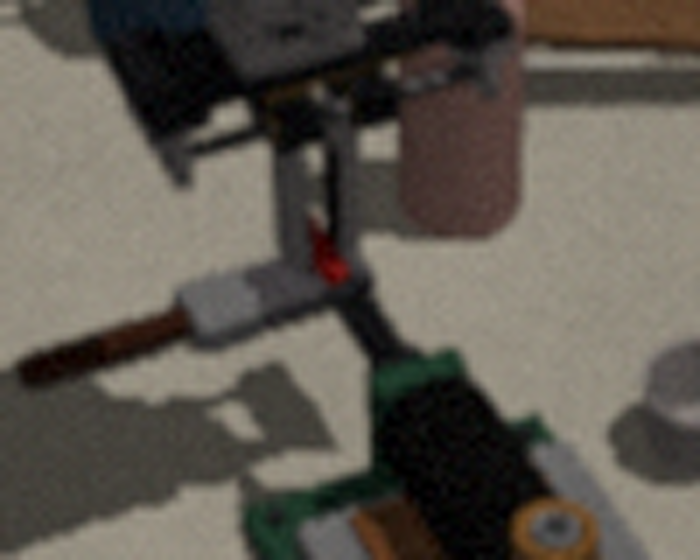

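>>> {"op": "jog_arm", "data": {"increments": [[0,0.65,-0.24,0,0,0,0],[0,0.68,-0.17,0,0,0,0],[0,0.69,-0.11,0,0,0,0],[0,0.7,-0.03,0,0,0,0],[0,0,0,0,0,0,0]]}}

```text
clock: 10.65
eef_pos: [574.2, 254.5, 143.6]
eef_rot: [3.14, -0.0, 1.785]
wrist_force: [1.5, 1.1, 1.9]
finger_gap: 13.7
```

Run:
```python
from h import *
print(read_state()["finger_gap"],read_state()["wrist_force"])
p=camera("wrist"); crop(p,"j.png",160,120,480,400,2.1)
s=camera("side"); crop(s,"j_side.png",250,110,350,190,7)
q=[599.5,132,.2127]
def W(X): c,s_=np.cos(q[2]),np.sin(q[2]); return np.array([q[0]+c*X[0]-s_*X[1],q[1]+s_*X[0]+c*X[1],X[2]])
for X in ((0,125,155),(0,155,155),(0,95,155),(0,95,85)): print(X,W(X),((pix(s,W(X))-[250,110])*7).round())
```

```text
13.71010151099928 [1.47920303 1.12220189 1.91590461]
(0, 125, 155) [573.11252247 254.18306359 155.        ] [[365. 228.]]
(0, 155, 155) [566.77952786 283.50699886 155.        ] [[341. 192.]]
(0, 95, 155) [579.44551707 224.85912833 155.        ] [[391. 265.]]
(0, 95, 85) [579.44551707 224.85912833  85.        ] [[393. 372.]]
```

View pics/j.png

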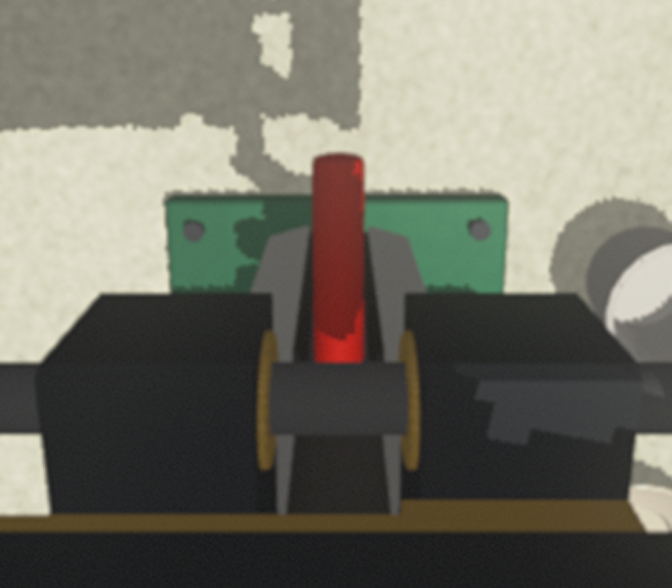

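View pics/j_side.png

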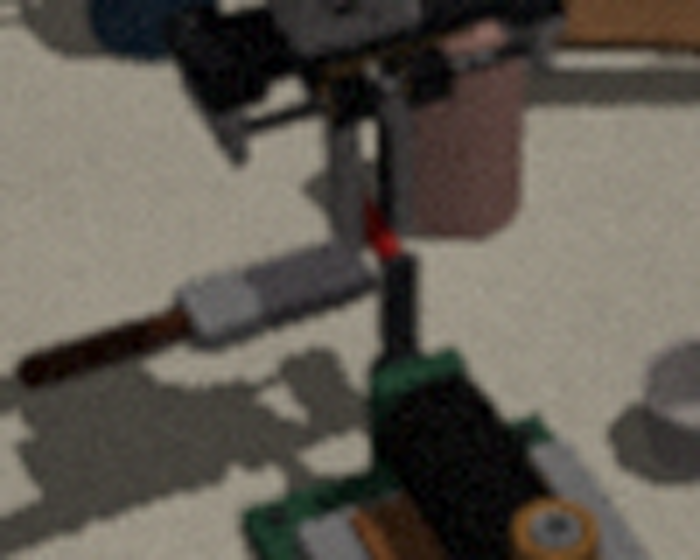

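>>> {"op": "jog_arm", "data": {"increments": [[0,0,0,0,0,0,3.5],[0,0,0,0,0,0,3.5],[0,0,-2,0,0,0,3.5],[0,0,-5,0,0,0,4],[0,0,-5,0,0,0,4],[-2,-1,-4,0,0,0,4],[-4.9,-2.2,0,0,0,0,4],[-4.9,-2.2,0,0,0,0,4]]}}

```text
clock: 11.75
eef_pos: [545.1, 126.3, 303.6]
eef_rot: [3.141, 0.0, 1.786]
wrist_force: [1.6, 0.5, -0.9]
finger_gap: 40.0
```

Run:
```python
from h import *
print(read_state()["finger_gap"],read_state()["wrist_force"],Rt()[1])
p=camera("wrist"); cv2.imwrite("pics/k.png",p["image"][:,:,::-1])
s=camera("side"); crop(s,"k_side.png",270,110,350,190,8)
```

```text
39.9981899013594 [ 1.64563778  0.49756451 -0.87578344] [545.12065987 126.26768014 303.60581858]
```

View pics/k.png

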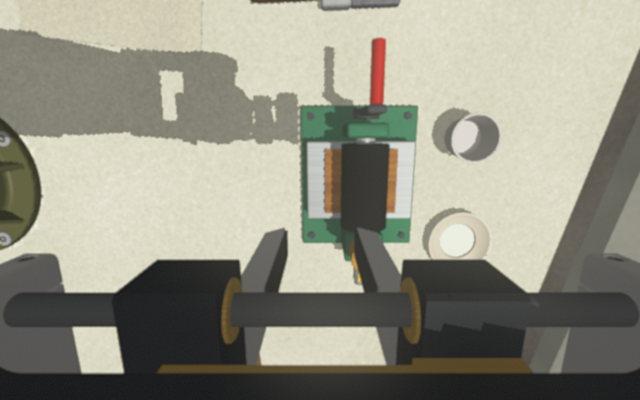

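View pics/k_side.png

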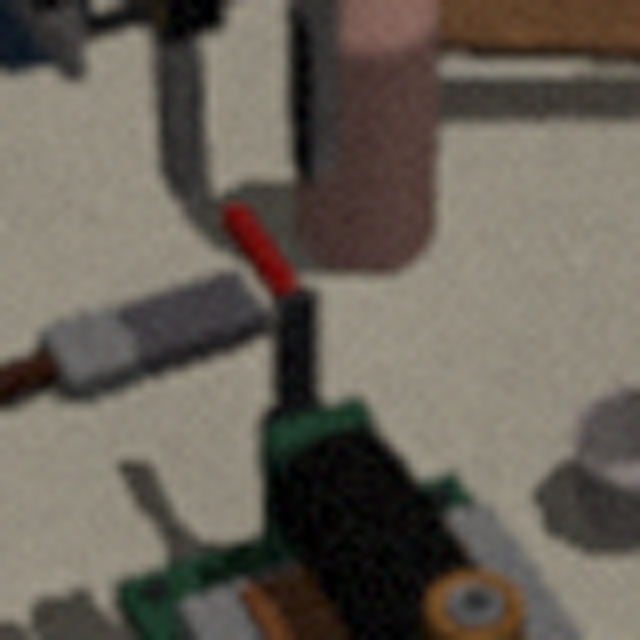

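Run:
```python
from h import *
p=camera("wrist");s=camera("side")
q=[599.5,132,.2127]
def P(X): c,s_=np.cos(q[2]),np.sin(q[2]); d=X-np.array([q[0],q[1],0]); return np.array([c*d[0]+s_*d[1],-s_*d[0]+c*d[1],d[2]]).round(1)
for uv,z in (((377.5,40),155),((376.5,105),155),((302,107),14),((416.5,107),14),((302,242),14),((411,242),14),((362,145),115),((364,225),115)): print(uv,P(ray(p,uv,z)))
S=lambda c:np.array(c)/8+[270,110]
print("tri handle mid",P(tri([p,s],[(377,70),S((264,250))])))
```

```text
(377.5, 40) [ -0.3 151.7 155. ]
(376.5, 105) [  1.   92.1 155. ]
(302, 107) [-81.6  99.3  14. ]
(416.5, 107) [82.5 98.9 14. ]
(302, 242) [ -85.  -105.4   14. ]
(411, 242) [  87.6 -106.    14. ]
(362, 145) [ -7.2  50.6 115. ]
(364, 225) [ -2.1 -46.1 115. ]
tri handle mid [  0.7 123.3 161.8]
```

>>> {"op": "jog_arm", "data": {"increments": [[-4.67,-2.05,0.5,0,0,0,4],[-4.67,-2.05,0.5,0,0,0,4],[-4.67,-2.05,0.5,0,0,0,4],[-4.67,-2.05,0.5,0,0,0,4],[-4.67,-2.05,0.5,0,0,0,4],[-4.67,-2.05,0.5,0,0,0,4],[-4.67,-2.05,0.5,0,0,0,4],[0,0,0,0,0,-10.5,4],[0,0,0,0,0,-10.5,4],[0,0,0,0,0,-10.5,4],[0,0,0,0,0,-10.5,4],[0,0,0,0,0,-10.5,4],[0,0,0,0,0,-10.5,4],[0,0,0,0,0,-10.5,4],[0,0,0,0,0,-10.5,4],[0,0,0,0,0,-10.5,4],[0,0,0,0,0,0,4]]}}

```text
clock: 14.08
eef_pos: [475.7, -221.6, 268.3]
eef_rot: [3.141, -0.0, -2.849]
wrist_force: [-0.7, -0.1, -0.2]
finger_gap: 39.8
```

Run:
```python
from h import *
print(read_state()["joints"],read_state()["eef_rot"],Rt()[1])
p=camera("wrist"); cv2.imwrite("pics/l.png",p["image"][:,:,::-1])
im=p["image"].astype(int); m=((im[...,0]>90)&(im[...,1]<60)&(im[...,2]<60)).astype(np.uint8)
n,l,st,ce=cv2.connectedComponentsWithStats(m)
for i in range(1,n):
    if st[i,4]>60: 
        r=cv2.minAreaRect(np.argwhere(l==i)[:,::-1].astype(np.float32)); b=cv2.boxPoints(r); print(st[i],r,ray(p,r[0],109))
```

```text
[-5.05866570e-01  2.00479545e-01  1.49288829e+00  7.84431531e-05
  1.44874545e+00 -2.36943048e+00] [ 3.14116535e+00 -3.07464493e-04 -2.84883458e+00] [ 475.65737122 -221.62316248  268.26216023]
[   0  222   75   71 1477] ((47.245914459228516, 243.21826171875), (100.73733520507812, 49.45246505737305), 37.64761734008789) [ 624.07506006 -505.23030777  109.        ]
```

View pics/l.png

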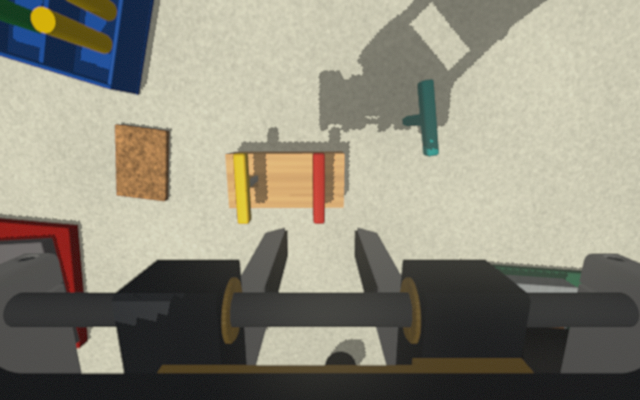

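Run:
```python
from h import *
p=camera("wrist"); MT,tt=Rt()
crop(p,"l2.png",210,130,360,230,5)
im=p["image"].astype(int)[140:235,300:340]; 
m=(im[...,0]-im[...,1]>60)&(im[...,0]-im[...,2]>60)&(im[...,1]<90)
ys,xs=np.where(m); print(len(ys),ys.min()+140,ys.max()+140)
for y in range(ys.min(),ys.max()+1,8): print(y+140,xs[ys==y].mean()+300,xs[ys==y].ptp() if hasattr(xs,'ptp') else np.ptp(xs[ys==y]))
c=(xs.mean()+300,ys.mean()+140); X=ray(p,c,108); print(c,X,"tool",MT.T@(X-tt)); a=ray(p,(320.3,ys.min()+140),109);b=ray(p,(320.3,ys.max()+141),109);print(np.linalg.norm(a-b))
```

```text
783 153 222
153 318.0 6
161 318.5 11
169 318.5 11
177 318.5 11
185 318.5 11
193 319.0 10
201 319.0 10
209 318.5 9
217 318.5 9
(np.float64(318.6168582375479), np.float64(186.3167305236271)) [ 471.16783546 -226.6077151   108.        ] tool [  5.42915441  -3.37426345 160.36872442]
78.09595335872977
```

View pics/l2.png

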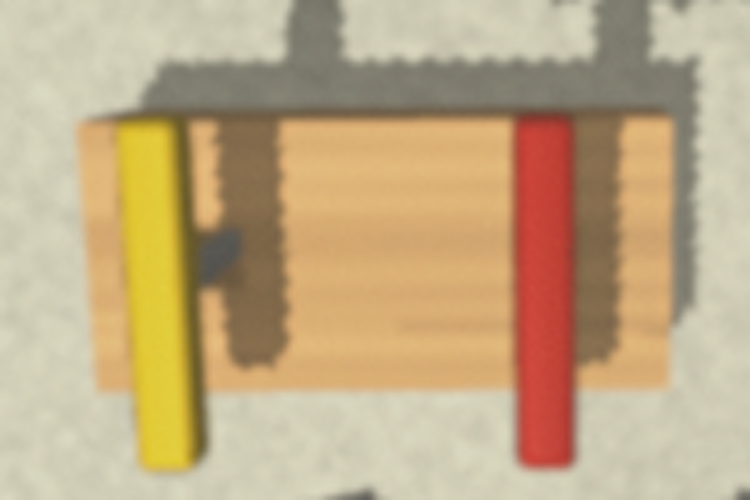

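>>> {"op": "jog_arm", "data": {"increments": [[0.5,-0.33,2,0,0,0,4],[0,0,5,0,0,0,4],[0,0,5,0,0,0,4],[0,0,3.4,0,0,0,4],[0,0,1.3,0,0,0,4],[0,0,0,0,0,0,4]], "squeeze": 35}}

```text
clock: 14.92
eef_pos: [471.3, -226.9, 101.7]
eef_rot: [3.141, -0.0, -2.85]
wrist_force: [-0.9, 0.4, 0.5]
finger_gap: 40.3
```

Run:
```python
from h import *
print(read_state()["wrist_force"],Rt()[1])
p=camera("wrist"); crop(p,"m.png",160,120,480,400,2.1)
s=camera("side"); crop(s,"m_side.png",250,220,350,310,7)
```

```text
[-0.91850405  0.39165491  0.50910551] [ 471.33164655 -226.91596711  101.69119181]
```

View pics/m.png

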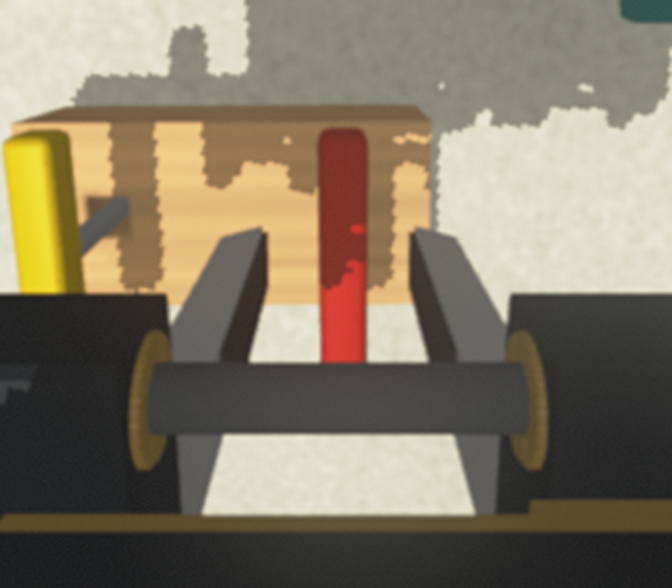

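View pics/m_side.png

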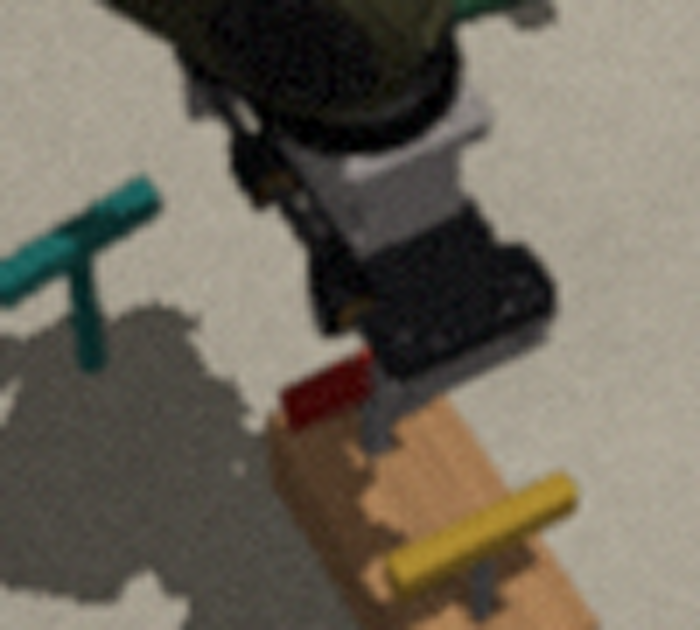

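>>> {"op": "jog_arm", "data": {"increments": [[0,0.17,0.7,0,0,0,4],[0,0,0,0,0,0,0],[0,0,0,0,0,0,0],[0,0,0,0,0,0,0],[0,0,0,0,0,0,0],[0,0,0,0,0,0,0]], "squeeze": 35}}

```text
clock: 15.78
eef_pos: [470.7, -225.4, 94.7]
eef_rot: [-3.141, 0.0, -2.849]
wrist_force: [-1.2, 1.0, 1.9]
finger_gap: 13.5
```

Run:
```python
from h import *
s=read_state();print(s["wrist_force"],s["moment"],s["finger_gap"],Rt()[1])
p=camera("wrist"); crop(p,"n.png",160,120,480,400,2.1)
```

```text
[-1.15924515  1.01140811  1.85620808] [ 0.07934344 -0.15647766  0.00578653] 13.502522088211053 [ 470.69361711 -225.38138933   94.66421476]
```

View pics/n.png

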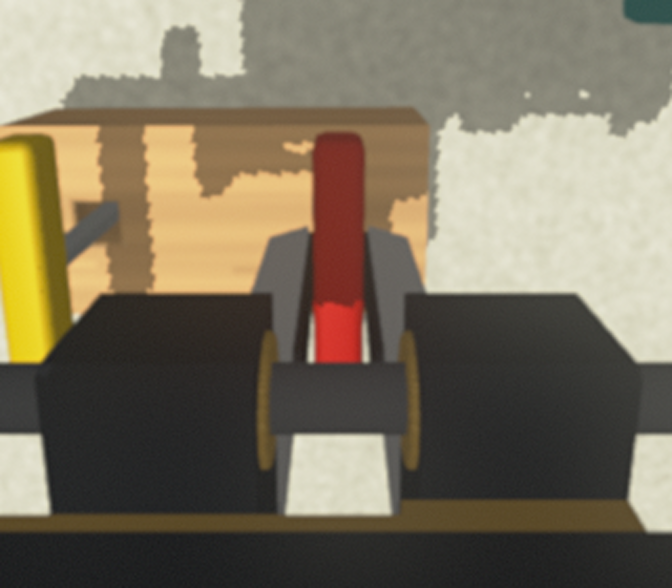

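>>> {"op": "jog_arm", "data": {"increments": [[0,0,-1,0,0,0,0],[0,0,-2,0,0,0,0],[0,0,-3,0,0,0,0],[0,0,-4,0,0,0,0],[0,0,-4,0,0,0,0],[0,0,-3.5,0,0,0,0]]}}

```text
clock: 16.58
eef_pos: [470.5, -225.3, 271.7]
eef_rot: [-3.141, 0.001, -2.849]
wrist_force: [0.5, -0.3, -2.5]
finger_gap: 13.2
```

Run:
```python
from h import *
s=read_state();print(s["wrist_force"],s["moment"],s["finger_gap"],Rt()[1],s["joints"])
sd=camera("side"); crop(sd,"o_side.png",250,180,350,310,6)
t=camera("top"); crop(t,"o_top.png",340,190,460,270,6)
MT,tt=Rt()
print("plan: ",MT.T@(np.array([618,54.5,tt[2]])-tt))
```

```text
[ 0.46508845 -0.30283999 -2.48902591] [ 0.06798747 -0.09870615 -0.00533958] 13.192268000010438 [ 470.48311739 -225.27773352  271.70926159] [-5.16774350e-01  1.90624673e-01  1.49674734e+00 -1.80466280e-05
  1.45322787e+00 -2.38020287e+00]
plan:  [-2.21200324e+02  2.26136204e+02 -8.70308687e-02]
```

View pics/o_side.png

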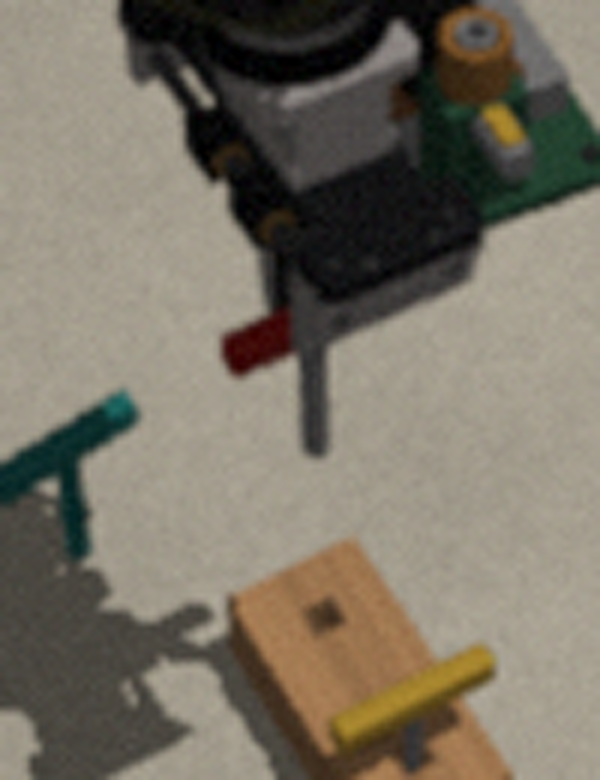

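>>> {"op": "jog_arm", "data": {"increments": [[-3.02,4.52,0,0,0,0,0],[-3.02,4.52,0,0,0,0,0],[-3.02,4.52,0,0,0,0,0],[-3.02,4.52,0,0,0,0,0],[-3.02,4.52,0,0,0,0,0],[0,0,0,0,0,0,0],[0,0,0,0,0,0,0]]}}

```text
clock: 17.55
eef_pos: [549.7, 34.3, 268.9]
eef_rot: [3.141, -0.001, -2.849]
wrist_force: [-0.5, -0.1, -0.7]
finger_gap: 13.3
```

Run:
```python
from h import *
s=read_state();print(s["wrist_force"],s["finger_gap"],s["eef_pos"],s["eef_rot"])
p=camera("wrist"); cv2.imwrite("pics/p.png",p["image"][:,:,::-1]); sd=camera("side"); crop(sd,"p_side.png",270,130,370,230,6)
for d in recognise(p,"screw_socket"): print(d["conf"],c2w(p,d["centre"]),pix(p,c2w(p,d["centre"])))
X=pix(p,[618,54.5,135.5])[0].astype(int); print(X)
crop(p,"p2.png",X[0]-30,X[1]-30,X[0]+30,X[1]+30,10)
```

```text
[-0.5480097  -0.06379513 -0.71222211] 13.336951755288156 [549.68520595  34.29875736 268.88156676] [ 3.14145435e+00 -1.17976532e-03 -2.84864191e+00]
[321 261]
```

View pics/p.png

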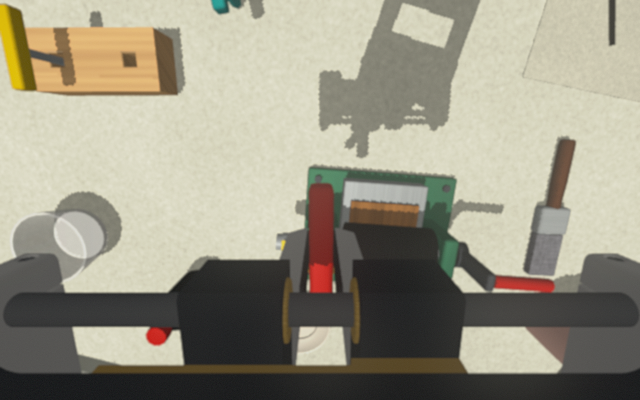

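View pics/p2.png

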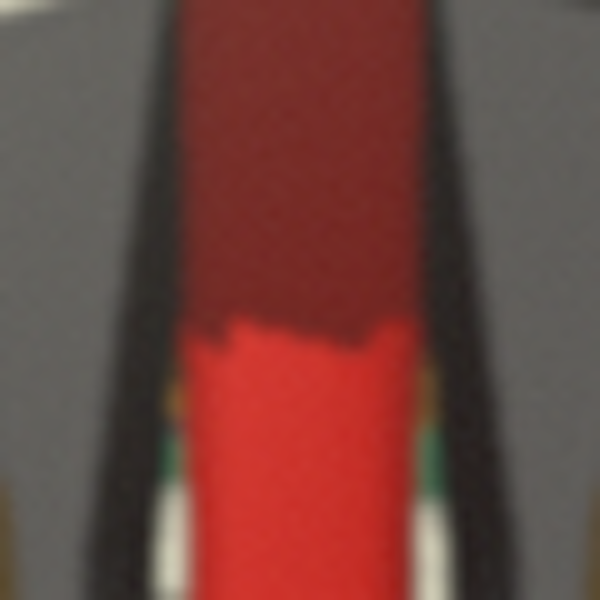

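View pics/p_side.png

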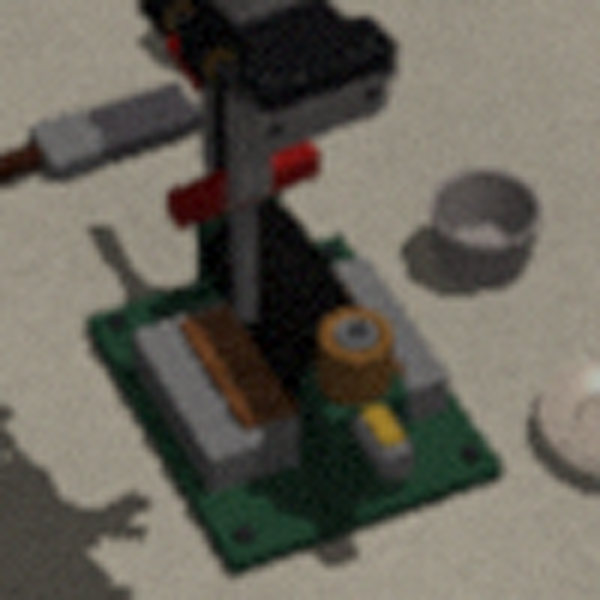

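>>> {"op": "jog_arm", "data": {"increments": [[-5,0,0,0,0,0,0],[-5,0,0,0,0,0,0],[-5,0,0,0,0,0,0],[0,0,0,0,0,0,0],[0,0,0,0,0,0,0]]}}

```text
clock: 18.32
eef_pos: [693.3, 76.9, 269.3]
eef_rot: [3.142, -0.001, -2.85]
wrist_force: [-0.4, 0.4, -1.3]
finger_gap: 13.6
```

Run:
```python
from h import *
s=read_state();print(s["wrist_force"],s["finger_gap"],s["eef_pos"],s["eef_rot"])
p=camera("wrist"); cv2.imwrite("pics/q.png",p["image"][:,:,::-1])
for d in recognise(p,"screw_socket"): print(d["conf"],c2w(p,d["centre"]),pix(p,c2w(p,d["centre"])))
X=pix(p,[618,54.5,135.5])[0].astype(int); print(X)
crop(p,"q2.png",X[0]-30,X[1]-30,X[0]+30,X[1]+30,10)
np.save("q.npy",p["image"])
```

```text
[-0.4170495   0.3825113  -1.29277655] 13.561844316959265 [693.30508725  76.92179644 269.32733128] [ 3.14151483e+00 -6.07963072e-04 -2.84997427e+00]
0.97 [616.81130362  51.48960914 135.30864957] [[319.38063699 114.4610462 ]]
[322 116]
```

View pics/q.png

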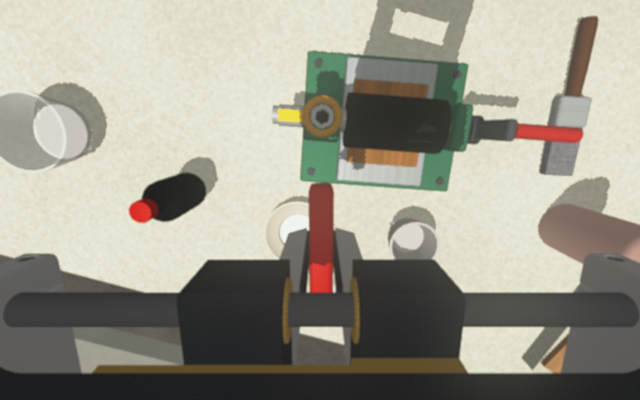

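View pics/q2.png

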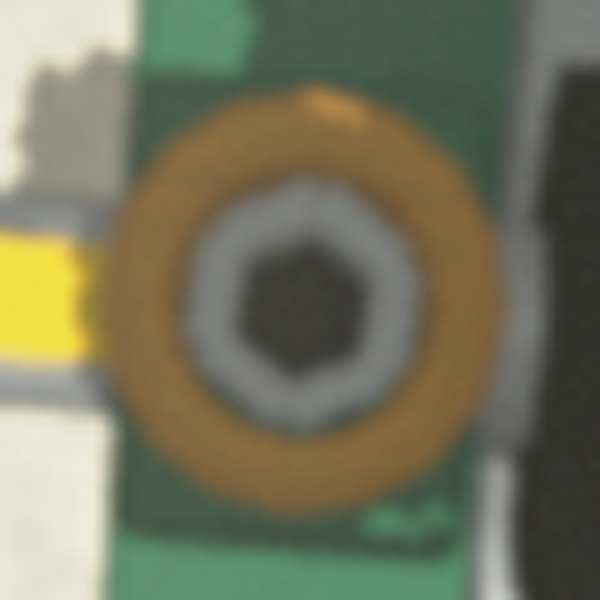

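Run:
```python
from h import *
im=np.load("q.npy"); p=camera("wrist"); MT,tt=Rt()
g=cv2.cvtColor(im,cv2.COLOR_RGB2GRAY)[86:146,292:352]
b=cv2.resize(g,None,fx=10,fy=10,interpolation=cv2.INTER_CUBIC); b=cv2.GaussianBlur(b,(0,0),4)
for th in (75,85,92):
    m=(b<th).astype(np.uint8); n,l,st,ce=cv2.connectedComponentsWithStats(m); i=l[307,302]; 
    cs,_=cv2.findContours((l==i).astype(np.uint8),cv2.RETR_EXTERNAL,cv2.CHAIN_APPROX_NONE); c=cs[0][:,0].astype(float)
    ctr=ce[i]; px=(ctr+.5)/10-.5+[292,86]
    # to world plane
    W=np.array([ray(p,(q+.5)/10-.5+[292,86],135.5) for q in c]); cw=ray(p,px,135.5); d=W-cw; r=np.hypot(d[:,0],d[:,1]); a=np.arctan2(d[:,1],d[:,0])
    o=np.argsort(a); a=a[o]; r=r[o]; ag=np.linspace(-np.pi,np.pi,720,endpoint=False); rg=np.interp(ag,a,r,period=2*np.pi)
    f=(rg*np.exp(-6j*ag)).mean(); f2=abs((rg*np.exp(-2j*ag)).mean())
    corner=-np.angle(f)/6*-1
    print(th,st[i,4],px,cw,"r",rg.mean(),rg.min(),rg.max(),"corner world ang",np.angle(np.exp(0j))+(-np.angle(f)/6*-1),abs(f),f2)
print("tool x ang",np.arctan2(MT[1,0],MT[0,0]), "yaw mod60",np.arctan2(MT[1,0],MT[0,0])%(np.pi/3))
X=ray(p,(321.75,116.25),135.5); print(X, MT.T@(X-tt))
```

```text
75 10527 [321.9007742  116.46515152] [617.83362864  54.5097476  135.5       ] r 5.459625492899479 5.084302346451845 5.843725130428705 corner world ang -0.12360548602338083 0.12214129370413215 0.04317123594455441
85 12383 [321.88655818 116.39665267] [617.77630845  54.47813097 135.5       ] r 5.925603595502306 5.549962443484841 6.306448705081408 corner world ang -0.1183633631349464 0.1208591351309011 0.0350952335221923
92 13629 [321.88272434 116.35693374] [617.74184785  54.4638903  135.5       ] r 6.218650438533288 5.8568870457551965 6.593860749391309 corner world ang -0.11734543232858768 0.1224950631392821 0.029852338007892398
tool x ang -2.849718805439133 yaw mod60 0.29187384815066
[617.68311572  54.31200256 135.5       ] [ 78.97955178  -0.18010458 135.33487297]
```

Run:
```python
from h import *
p=camera("wrist"); MT,tt=Rt()
im=p["image"].astype(int)
col=im[170:200,318:324].mean(1); print([tuple(c.round()) for c in col[5:20]])
for r in (182.5,183.5):
  for zz in (-18,-14,-10): X=ray(p,(320.5,r),tt[2]-zz); print(r,zz,MT.T@(X-tt))
# bar left and right edges at row 190-230
for r in (190,200,215):
    row=im[r,300:345]; m=np.where((row[:,0]-row[:,1]>45))[0]; print(r,m.min()+300,m.max()+300)
    for c in (m.min()+299.5,m.max()+300.5): print((MT.T@(ray(p,(c,r),tt[2]+14)-tt)).round(1))
```

```text
[(np.float64(96.0), np.float64(153.0), np.float64(115.0)), (np.float64(95.0), np.float64(153.0), np.float64(115.0)), (np.float64(96.0), np.float64(153.0), np.float64(115.0)), (np.float64(96.0), np.float64(153.0), np.float64(116.0)), (np.float64(95.0), np.float64(152.0), np.float64(114.0)), (np.float64(96.0), np.float64(148.0), np.float64(112.0)), (np.float64(122.0), np.float64(148.0), np.float64(119.0)), (np.float64(155.0), np.float64(151.0), np.float64(128.0)), (np.float64(147.0), np.float64(124.0), np.float64(108.0)), (np.float64(123.0), np.float64(82.0), np.float64(73.0)), (np.float64(114.0), np.float64(65.0), np.float64(57.0)), (np.float64(116.0), np.float64(64.0), np.float64(56.0)), (np.float64(122.0), np.float64(65.0), np.float64(57.0)), (np.float64(127.0), np.float64(66.0), np.float64(58.0)), (np.float64(130.0), np.float64(66.0), np.float64(58.0))]
182.5 -18 [ 39.62074893  -1.13781801 -18.0639929 ]
182.5 -14 [ 38.95437784  -1.14671905 -14.0629021 ]
182.5 -10 [ 38.28800676  -1.15562009 -10.0618113 ]
183.5 -18 [ 39.08963594  -1.13823937 -18.06313014]
183.5 -14 [ 38.41027601  -1.14715071 -14.06201824]
183.5 -10 [ 37.73091608  -1.15606205 -10.06090634]
190 310 331
[ 34.9  -7.1 -14.1]
[ 34.9   4.8 -14.1]
200 310 332
[ 29.3  -7.1 -14. ]
[ 29.3   5.4 -14. ]
215 310 331
[ 20.8  -7.2 -14. ]
[ 20.8   4.9 -14. ]
```

Run:
```python
from h import *
s=camera("side")
for z in (165,170,175,180,185,190): print(z,ray(s,(302.7,255.8),z), pix(s,[471.5,-225,z]))
# second: p_side tip at (245,318)/6+(270,130); TCP 549.7,34.3,268.9
u=np.array((247,320))/6+[270,130]; print(u)
for z in (165,170,175,180,185,190): print(z, ray(s,u,z),pix(s,[550.9,34.7,z]))
```

```text
165 [ 477.79072392 -212.68602793  165.        ] [[301.33802571 259.90714473]]
170 [ 477.16536876 -216.18996319  170.        ] [[301.2955845  258.82748255]]
175 [ 476.5400136  -219.69389845  175.        ] [[301.25288925 257.74135761]]
180 [ 475.91465845 -223.1978337   180.        ] [[301.20993766 256.64871172]]
185 [ 475.28930329 -226.70176896  185.        ] [[301.16672742 255.54948596]]
190 [ 474.66394813 -230.20570422  190.        ] [[301.12325618 254.44362073]]
[311.16666667 183.33333333]
165 [559.03769975  48.95551705 165.        ] [[309.58095862 186.99503328]]
170 [558.018203    44.18231836 170.        ] [[309.56539408 185.86352025]]
175 [556.99870625  39.40911968 175.        ] [[309.5497483  184.72610161]]
180 [555.9792095   34.63592099 180.        ] [[309.53402065 183.582731  ]]
185 [554.95971275  29.86272231 185.        ] [[309.51821049 182.43336159]]
190 [553.940216    25.08952362 190.        ] [[309.50231715 181.27794603]]
```

Run:
```python
from h import *
for i in range(2):
    p=camera("wrist"); M,t=ext(p); MT,tt=Rt()
    print("cam in tool",MT.T@(-M.T@t-tt), (MT.T@M.T).round(4).tolist(),read_state()["eef_rot"])
```

```text
cam in tool [  66.93239831   -0.71553099 -181.86649497] [[-0.0006, -0.973, -0.2306], [1.0, -0.0003, -0.0015], [0.0014, -0.2306, 0.973]] [-3.14130423e+00  1.23679099e-03 -2.84925162e+00]
cam in tool [  66.93799384   -0.69253237 -181.91810645] [[-0.0006, -0.973, -0.2307], [1.0, -0.0003, -0.0015], [0.0014, -0.2307, 0.973]] [-3.14136626e+00  9.45448810e-04 -2.84913996e+00]
```

>>> {"op": "jog_arm", "data": {"increments": [[4,0.05,0,0,0,0,0],[4.02,0.05,0,0,0,0,0],[0,0,0,0,0,9.9,0],[0,0,2,0,0,0,0],[0,0,1.5,0,0,0,0],[0,0,0,0,0,0,0],[0,0,0,0,0,0,0]]}}

```text
clock: 19.55
eef_pos: [616.8, 55.7, 235.2]
eef_rot: [-3.142, 0.001, -3.022]
wrist_force: [0.4, -0.6, -0.8]
finger_gap: 13.3
```

Run:
```python
from h import *
s=read_state();print(s["wrist_force"],s["moment"],s["finger_gap"],s["eef_pos"],s["eef_rot"],s["joints"])
p=camera("wrist"); crop(p,"r.png",220,150,420,350,3); sd=camera("side"); crop(sd,"r_side.png",290,130,350,190,10); t=camera("top"); crop(t,"r_top.png",280,150,340,210,8)
```

```text
[ 0.40172971 -0.58085035 -0.77700174] [ 0.0580704  -0.11641694  0.01707118] 13.319728197494852 [616.7716323   55.71981064 235.15996894] [-3.14152411e+00  6.93114285e-04 -3.02152136e+00] [ 3.09643838e-02  4.36333517e-01  1.26125811e+00 -6.64275951e-06
  1.44330457e+00 -1.65990237e+00]
```

View pics/r.png

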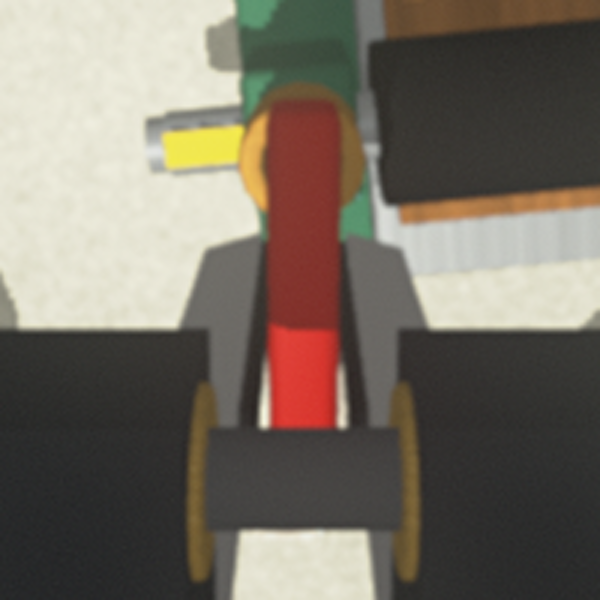

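View pics/r_side.png

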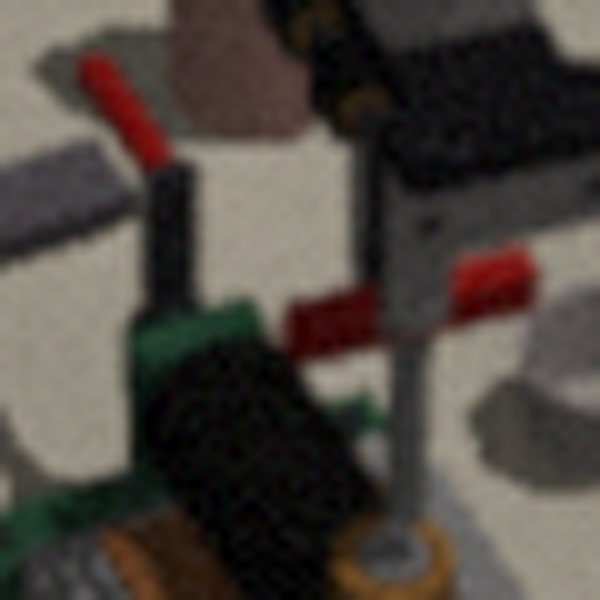

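>>> {"op": "jog_arm", "data": {"increments": [[0,0,0.7,0,0,0,0],[0,0,0.3,0,0,0,0],[0,0,0.3,0,0,0,0],[0,0,0,0,0,0,0]]}}

```text
clock: 20.2
eef_pos: [616.2, 55.6, 221.0]
eef_rot: [3.142, -0.002, -3.022]
wrist_force: [-1.1, -0.2, -2.4]
finger_gap: 13.6
```

>>> {"op": "jog_arm", "data": {"increments": [[0,0,0.3,0,0,0,0],[0,0,0,0,0,0,0]]}}

```text
clock: 20.45
eef_pos: [616.3, 55.6, 218.2]
eef_rot: [3.142, -0.001, -3.022]
wrist_force: [-3.1, -0.1, -2.0]
finger_gap: 13.9
```

>>> {"op": "jog_arm", "data": {"increments": [[0,0,0.3,0,0,0,0],[0,0,0,0,0,0,0]]}}

```text
clock: 20.7
eef_pos: [616.4, 55.6, 215.3]
eef_rot: [-3.142, -0.001, -3.022]
wrist_force: [-2.1, -1.2, -2.2]
finger_gap: 13.8
```

>>> {"op": "jog_arm", "data": {"increments": [[0,0,0.4,0,0,0,0],[0,0,0,0,0,0,0]]}}

```text
clock: 20.95
eef_pos: [616.4, 55.7, 211.1]
eef_rot: [3.142, -0.001, -3.022]
wrist_force: [-2.2, -0.2, -1.4]
finger_gap: 13.6
```

>>> {"op": "jog_arm", "data": {"increments": [[0,0,0.4,0,0,0,0],[0,0,0,0,0,0,0]]}}

```text
clock: 21.2
eef_pos: [616.4, 55.7, 207.1]
eef_rot: [3.142, -0.001, -3.022]
wrist_force: [-2.6, -0.4, -2.2]
finger_gap: 13.6
```

>>> {"op": "jog_arm", "data": {"increments": [[0,0,0.3,0,0,0,0],[0,0,0,0,0,0,0]]}}

```text
clock: 21.45
eef_pos: [616.5, 55.7, 204.3]
eef_rot: [3.142, -0.0, -3.022]
wrist_force: [-2.3, -1.2, -0.8]
finger_gap: 13.6
```

>>> {"op": "jog_arm", "data": {"increments": [[0,0,0.2,0,0,0,0],[0,0,0,0,0,0,0]]}}

```text
clock: 21.7
eef_pos: [616.5, 55.7, 202.4]
eef_rot: [3.142, -0.0, -3.022]
wrist_force: [-3.8, -1.2, -1.1]
finger_gap: 13.4
```

>>> {"op": "jog_arm", "data": {"increments": [[0,0,0.2,0,0,0,0],[0,0,0,0,0,0,0]]}}

```text
clock: 21.95
eef_pos: [616.5, 55.7, 200.4]
eef_rot: [-3.142, -0.0, -3.022]
wrist_force: [-3.2, -1.5, 0.0]
finger_gap: 13.3
```

Run:
```python
from h import *
s=read_state();print(s["wrist_force"],s["moment"],s["finger_gap"],s["eef_pos"],s["joints"])
sd=camera("side"); crop(sd,"s_side.png",290,130,350,190,10)
```

```text
[-3.20704554 -1.52485711  0.01792333] [-0.2030165   0.89511366 -0.01897608] 13.292441898511292 [616.48759819  55.67192638 200.38316811] [ 3.09179497e-02  4.57242996e-01  1.31149991e+00 -4.54322623e-05
  1.37313638e+00 -1.65973417e+00]
```

View pics/s_side.png

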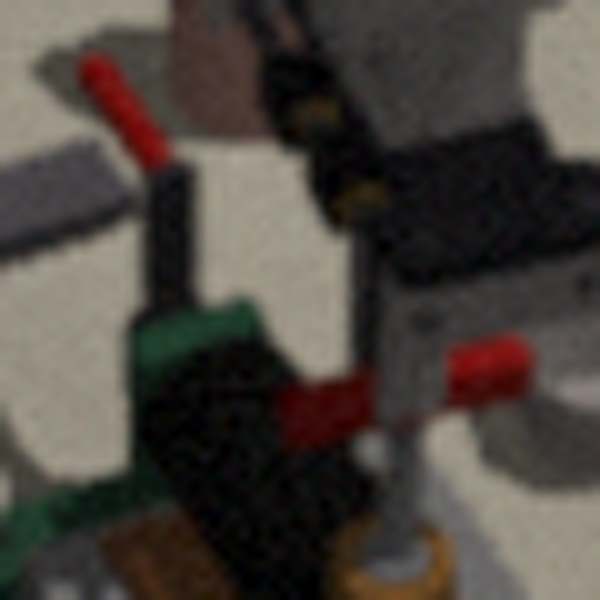

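>>> {"op": "jog_arm", "data": {"increments": [[-0.013,0.025,0.02,0,0,10,0],[-0.013,0.025,0.026,0,0,10,0],[-0.013,0.025,0.026,0,0,10,0],[0,0,0,0,0,0,0]]}}

```text
clock: 22.5
eef_pos: [616.9, 56.6, 199.8]
eef_rot: [3.141, -0.0, 2.739]
wrist_force: [-4.2, -0.9, 0.4]
finger_gap: 13.6
```

```bash
cat > st.py <<'E'
from h import *
s=read_state();print("t",s["clock"],"F",s["wrist_force"].round(2),"M",s["moment"].round(3),"gap",s["finger_gap"].round(2),"pos",s["eef_pos"].round(1),"yaw",s["eef_rot"][2].round(3),"q6",s["joints"][5].round(3),"eff6",s["effort"][5].round(3))
E
python3 st.py
```

```text
Traceback (most recent call last):
  File "st.py", line 2, in <module>
    s=read_state();print("t",s["clock"],"F",s["wrist_force"].round(2),"M",s["moment"].round(3),"gap",s["finger_gap"].round(2),"pos",s["eef_pos"].round(1),"yaw",s["eef_rot"][2].round(3),"q6",s["joints"][5].round(3),"eff6",s["effort"][5].round(3))
                                                                                                     ^^^^^^^^^^^^^^^^^^^^^
AttributeError: 'float' object has no attribute 'round'
```

```bash
sed -i 's/s\["finger_gap"\].round(2)/round(s["finger_gap"],2)/' st.py; python3 st.py
```

```text
t 22.5 F [-4.18 -0.91  0.37] M [-0.038  0.978  0.08 ] gap 13.58 pos [616.9  56.6 199.8] yaw 2.739 q6 -1.136 eff6 2.098
```

>>> {"op": "jog_arm", "data": {"increments": [[-0.013,0.025,0.026,0,0,10,0],[-0.013,0.025,0.026,0,0,10,0],[-0.013,0.025,0.026,0,0,10,0],[0,0,0,0,0,0,0]]}}

```text
clock: 23.0
eef_pos: [617.7, 57.1, 199.0]
eef_rot: [3.141, -0.0, 2.219]
wrist_force: [-4.3, 0.9, 2.1]
finger_gap: 13.9
```

```bash
python3 st.py
```

```text
t 23.0 F [-4.26  0.93  2.06] M [0.273 0.961 0.069] gap 13.87 pos [617.7  57.1 199. ] yaw 2.219 q6 -0.615 eff6 2.055
```

>>> {"op": "jog_arm", "data": {"increments": [[0.013,-0.014,0.012,0,0,4,0],[0,0,0,0,0,0,0]]}}

```text
clock: 23.25
eef_pos: [617.6, 57.0, 199.0]
eef_rot: [3.141, -0.0, 2.15]
wrist_force: [-2.9, 0.3, 0.7]
finger_gap: 13.5
```

```bash
python3 st.py
```

```text
t 23.25 F [-2.88  0.34  0.66] M [0.362 0.771 0.123] gap 13.54 pos [617.6  57.  199. ] yaw 2.15 q6 -0.547 eff6 0.815
```

>>> {"op": "jog_arm", "data": {"increments": [[-0.005,0.01,0.012,0,0,4,0],[0,0,0,0,0,0,0]]}}

```text
clock: 23.5
eef_pos: [617.7, 57.0, 198.8]
eef_rot: [3.141, -0.0, 2.079]
wrist_force: [-4.0, 2.2, 0.5]
finger_gap: 13.6
```

```bash
python3 st.py
```

```text
t 23.5 F [-3.96  2.24  0.49] M [0.488 0.762 0.115] gap 13.64 pos [617.7  57.  198.8] yaw 2.079 q6 -0.476 eff6 0.824
```

>>> {"op": "jog_arm", "data": {"increments": [[-0.005,0.01,0.012,0,0,4,0],[0,0,0,0,0,0,0]]}}

```text
clock: 23.75
eef_pos: [617.8, 57.0, 198.7]
eef_rot: [3.141, -0.0, 2.009]
wrist_force: [-3.1, 1.8, 0.7]
finger_gap: 14.0
```

```bash
python3 st.py
```

```text
t 23.75 F [-3.06  1.82  0.72] M [0.609 0.708 0.086] gap 13.99 pos [617.8  57.  198.7] yaw 2.009 q6 -0.405 eff6 0.831
```

>>> {"op": "jog_arm", "data": {"increments": [[-0.005,0.01,0.012,0,0,3,0],[0,0,0,0,0,0,0]]}}

```text
clock: 24.0
eef_pos: [617.9, 57.0, 198.6]
eef_rot: [3.141, -0.0, 1.956]
wrist_force: [-2.9, 2.4, 0.5]
finger_gap: 13.8
```

```bash
python3 st.py
```

```text
t 24.0 F [-2.89  2.39  0.47] M [0.544 0.771 0.114] gap 13.77 pos [617.9  57.  198.6] yaw 1.956 q6 -0.352 eff6 0.652
```

>>> {"op": "jog_arm", "data": {"increments": [[0.02,0,0.012,0,0,3,0],[0,0,0,0,0,0,0]]}}

```text
clock: 24.25
eef_pos: [617.9, 57.1, 198.6]
eef_rot: [3.141, 0.0, 1.903]
wrist_force: [-2.8, 3.0, 0.9]
finger_gap: 13.4
```

```bash
python3 st.py
```

```text
t 24.25 F [-2.77  2.96  0.91] M [0.545 0.639 0.128] gap 13.42 pos [617.9  57.1 198.6] yaw 1.903 q6 -0.299 eff6 0.661
```

>>> {"op": "jog_arm", "data": {"increments": [[-0.004,0.008,0.01,0,0,3,0],[0,0,0,0,0,0,0]]}}

```text
clock: 24.5
eef_pos: [618.0, 57.1, 198.5]
eef_rot: [3.141, 0.0, 1.85]
wrist_force: [-2.5, 2.5, 1.7]
finger_gap: 13.6
```

```bash
python3 st.py
```

```text
t 24.5 F [-2.45  2.49  1.74] M [0.683 0.586 0.076] gap 13.62 pos [618.   57.1 198.5] yaw 1.85 q6 -0.247 eff6 0.66
```

>>> {"op": "jog_arm", "data": {"increments": [[-0.004,0.008,0.01,0,0,3,0],[0,0,0,0,0,0,0]]}}

```text
clock: 24.75
eef_pos: [618.1, 57.0, 198.4]
eef_rot: [3.141, 0.0, 1.798]
wrist_force: [-2.1, 2.6, 1.2]
finger_gap: 13.6
```

```bash
python3 st.py
```

```text
t 24.75 F [-2.09  2.61  1.23] M [0.683 0.534 0.125] gap 13.56 pos [618.1  57.  198.4] yaw 1.798 q6 -0.194 eff6 0.661
```

>>> {"op": "jog_arm", "data": {"increments": [[-0.004,0.008,0.01,0,0,3,0],[0,0,0,0,0,0,0]]}}

```text
clock: 25.0
eef_pos: [618.1, 57.0, 198.3]
eef_rot: [3.141, -0.0, 1.746]
wrist_force: [-2.3, 3.9, 1.9]
finger_gap: 13.7
```

```bash
python3 st.py
```

```text
t 25.0 F [-2.25  3.86  1.85] M [0.641 0.503 0.121] gap 13.71 pos [618.1  57.  198.3] yaw 1.746 q6 -0.142 eff6 0.662
```

>>> {"op": "jog_arm", "data": {"increments": [[-0.004,0.008,0.01,0,0,3,0],[0,0,0,0,0,0,0]]}}

```text
clock: 25.25
eef_pos: [618.2, 57.0, 198.2]
eef_rot: [3.141, -0.0, 1.693]
wrist_force: [-2.0, 3.4, 2.1]
finger_gap: 13.6
```

```bash
python3 st.py
```

```text
t 25.25 F [-1.95  3.4   2.06] M [0.752 0.418 0.105] gap 13.59 pos [618.2  57.  198.2] yaw 1.693 q6 -0.089 eff6 0.662
```

>>> {"op": "jog_arm", "data": {"increments": [[0.004,0.004,0.004,0,0,3,0],[0,0,0,0,0,0,0]]}}

```text
clock: 25.5
eef_pos: [618.3, 57.0, 198.1]
eef_rot: [3.141, 0.0, 1.641]
wrist_force: [-1.8, 3.0, 2.3]
finger_gap: 13.8
```

```bash
python3 st.py
```

```text
t 25.5 F [-1.8   2.98  2.34] M [0.664 0.439 0.15 ] gap 13.79 pos [618.3  57.  198.1] yaw 1.641 q6 -0.037 eff6 0.664
```

>>> {"op": "jog_arm", "data": {"increments": [[0.004,0.004,0.004,0,0,3,0],[0,0,0,0,0,0,0]]}}

```text
clock: 25.75
eef_pos: [618.3, 57.0, 198.0]
eef_rot: [3.141, 0.0, 1.588]
wrist_force: [-1.9, 2.1, 2.5]
finger_gap: 13.7
```

```bash
python3 st.py
```

```text
t 25.75 F [-1.95  2.15  2.46] M [0.742 0.383 0.144] gap 13.67 pos [618.3  57.  198. ] yaw 1.588 q6 0.015 eff6 0.664
```

```bash
cat > av.py <<'E'
from h import *
m=[read_state()["moment"][2]];
for i in range(4): camera("side"); m.append(read_state()["moment"][2])
s=read_state(); print("mz",np.round(m,3),"mean",np.mean(m).round(3),"t",s["clock"],s["wrist_force"].round(1),s["eef_pos"].round(1),"yaw",s["eef_rot"][2].round(3))
E
python3 av.py
```

```text
mz [0.144 0.115 0.139 0.102 0.096] mean 0.119 t 25.95 [-1.3  2.9  2.7] [618.3  57.1 198. ] yaw 1.587
```

>>> {"op": "jog_arm", "data": {"increments": [[0.002,0.004,0.003,0,0,2,0],[0,0,0,0,0,0,0]]}}

```text
clock: 26.2
eef_pos: [618.3, 57.1, 198.0]
eef_rot: [3.141, -0.0, 1.55]
wrist_force: [-1.5, 2.3, 2.2]
finger_gap: 13.8
```

```bash
python3 av.py
```

```text
mz [0.128 0.128 0.118 0.16  0.147] mean 0.136 t 26.4 [-1.4  1.6  3.1] [618.3  57.  198. ] yaw 1.551
```

>>> {"op": "jog_arm", "data": {"increments": [[0.002,0.004,0.003,0,0,2,0],[0,0,0,0,0,0,0]]}}

```text
clock: 26.65
eef_pos: [618.3, 57.0, 197.9]
eef_rot: [3.141, 0.0, 1.515]
wrist_force: [-0.7, 2.2, 1.9]
finger_gap: 13.7
```

```bash
python3 av.py
```

```text
mz [0.163 0.118 0.1   0.159 0.08 ] mean 0.124 t 26.85 [-1.4  2.6  1.9] [618.3  57.1 197.9] yaw 1.516
```

>>> {"op": "jog_arm", "data": {"increments": [[0.002,0.004,0.004,0,0,2.5,0],[0,0,0,0,0,0,0]]}}

```text
clock: 27.1
eef_pos: [618.4, 57.1, 197.9]
eef_rot: [3.142, 0.0, 1.473]
wrist_force: [-1.1, 2.7, 3.0]
finger_gap: 13.7
```

```bash
python3 av.py
```

```text
mz [0.047 0.112 0.133 0.151 0.106] mean 0.11 t 27.3 [-0.8  2.6  1.7] [618.4  57.1 197.9] yaw 1.473
```

>>> {"op": "jog_arm", "data": {"increments": [[0.002,0.004,0.004,0,0,2.5,0],[0,0,0,0,0,0,0]]}}

```text
clock: 27.55
eef_pos: [618.4, 57.1, 197.8]
eef_rot: [3.142, 0.0, 1.429]
wrist_force: [-0.6, 2.3, 2.2]
finger_gap: 13.3
```

```bash
python3 av.py
```

```text
mz [0.091 0.141 0.131 0.11  0.112] mean 0.117 t 27.75 [-1.5  2.9  2. ] [618.4  57.1 197.8] yaw 1.43
```

>>> {"op": "jog_arm", "data": {"increments": [[0.002,0.004,0.004,0,0,2.5,0],[0,0,0,0,0,0,0]]}}

```text
clock: 28.0
eef_pos: [618.4, 57.1, 197.8]
eef_rot: [3.142, 0.0, 1.386]
wrist_force: [-0.7, 2.2, 2.7]
finger_gap: 13.2
```

```bash
python3 av.py
python3 - <<'E'
from h import *
p=camera("wrist"); crop(p,"t.png",160,120,480,400,2.1)
E
```

```text
mz [0.158 0.129 0.156 0.108 0.144] mean 0.139 t 28.2 [0.2 3.5 2.1] [618.4  57.1 197.7] yaw 1.386
```

View pics/t.png

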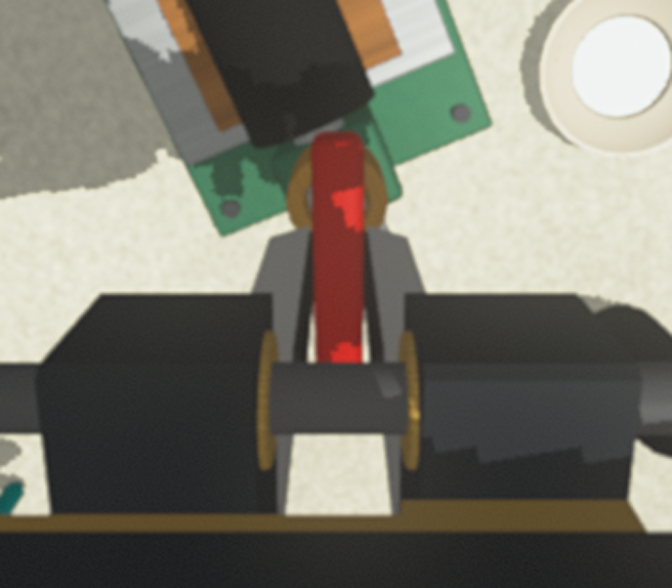

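Bar still square in the grip (crop 338, 130–360). Continuing.

>>> {"op": "jog_arm", "data": {"increments": [[0.002,0.004,0.004,0,0,2,0],[0,0,0,0,0,0,0]]}}

```text
clock: 28.5
eef_pos: [618.5, 57.1, 197.8]
eef_rot: [3.142, 0.0, 1.349]
wrist_force: [-0.8, 2.4, 1.3]
finger_gap: 13.8
```

```bash
python3 av.py
```

```text
mz [0.129 0.119 0.159 0.204 0.14 ] mean 0.15 t 28.7 [0.1 2.7 1.2] [618.4  57.1 197.7] yaw 1.35
```

>>> {"op": "jog_arm", "data": {"increments": [[0.002,0.004,0.004,0,0,2,0],[0,0,0,0,0,0,0]]}}

```text
clock: 28.95
eef_pos: [618.5, 57.1, 197.7]
eef_rot: [3.142, -0.0, 1.314]
wrist_force: [-0.9, 2.6, 2.0]
finger_gap: 13.6
```

```bash
python3 av.py
```

```text
mz [0.187 0.215 0.219 0.197 0.254] mean 0.214 t 29.15 [0.6 3.  2.1] [618.5  57.2 197.7] yaw 1.316
```

>>> {"op": "jog_arm", "data": {"increments": [[0.001,0.002,0,0,0,1.3,0],[0,0,0,0,0,0,0]]}}

```text
clock: 29.4
eef_pos: [618.5, 57.2, 197.7]
eef_rot: [3.142, -0.0, 1.292]
wrist_force: [0.9, 2.1, 1.3]
finger_gap: 13.7
```

```bash
python3 av.py
```

```text
mz [0.207 0.251 0.211 0.22  0.251] mean 0.228 t 29.6 [-0.2  1.9  1.1] [618.5  57.1 197.7] yaw 1.293
```

>>> {"op": "jog_arm", "data": {"increments": [[0.001,0.002,0,0,0,1,0],[0,0,0,0,0,0,0]]}}

```text
clock: 29.85
eef_pos: [618.5, 57.2, 197.7]
eef_rot: [3.142, -0.0, 1.275]
wrist_force: [0.2, 2.1, 1.3]
finger_gap: 13.6
```

```bash
python3 av.py
```

```text
mz [0.244 0.229 0.191 0.256 0.253] mean 0.235 t 30.05 [0.3 2.5 1.8] [618.5  57.2 197.7] yaw 1.275
```

>>> {"op": "jog_arm", "data": {"increments": [[0.001,0.002,0,0,0,1.2,0],[0,0,0,0,0,0,0]]}}

```text
clock: 30.3
eef_pos: [618.6, 57.1, 197.7]
eef_rot: [-3.142, 0.0, 1.254]
wrist_force: [-0.4, 2.0, 0.6]
finger_gap: 13.6
```

```bash
python3 av.py
```

```text
mz [0.293 0.313 0.27  0.231 0.249] mean 0.271 t 30.5 [0.3 2.  1.6] [618.6  57.2 197.7] yaw 1.254
```

>>> {"op": "jog_arm", "data": {"increments": [[0,0,0,0,0,0,4],[0,0,0,0,0,0,4],[0,0,0,0,0,0,4],[0,0,-2,0,0,0,4],[0,0,-4,0,0,0,4],[0,0,-5,0,0,0,4],[-4,0,-3,0,0,0,4],[-5,0,0,0,0,0,4],[0,0,0,0,0,0,4]]}}

```text
clock: 31.62
eef_pos: [589.9, -30.9, 338.3]
eef_rot: [3.141, 0.0, 1.251]
wrist_force: [0.6, 0.6, -0.1]
finger_gap: 39.6
```

```bash
python3 st.py
python3 - <<'E'
from h import *
p=camera("wrist"); cv2.imwrite("pics/u.png",p["image"][:,:,::-1])
s=camera("side"); crop(s,"u_side.png",260,120,370,230,7); crop(s,"u_side2.png",250,230,350,330,5)
E
```

```text
t 31.625 F [ 0.64  0.56 -0.12] M [-0.03  -0.056  0.023] gap 39.6 pos [589.9 -30.9 338.3] yaw 1.251 q6 0.206 eff6 -0.713
```

View pics/u.png

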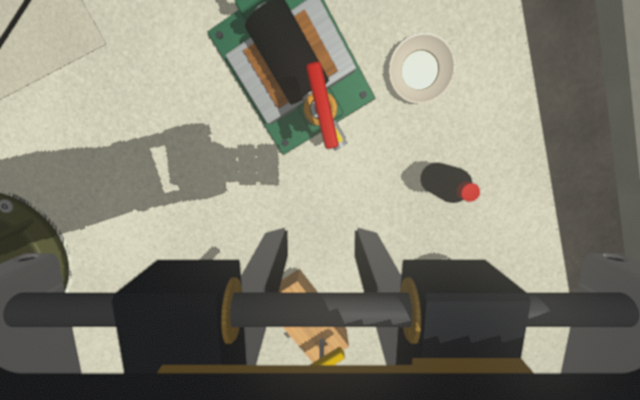

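View pics/u_side.png

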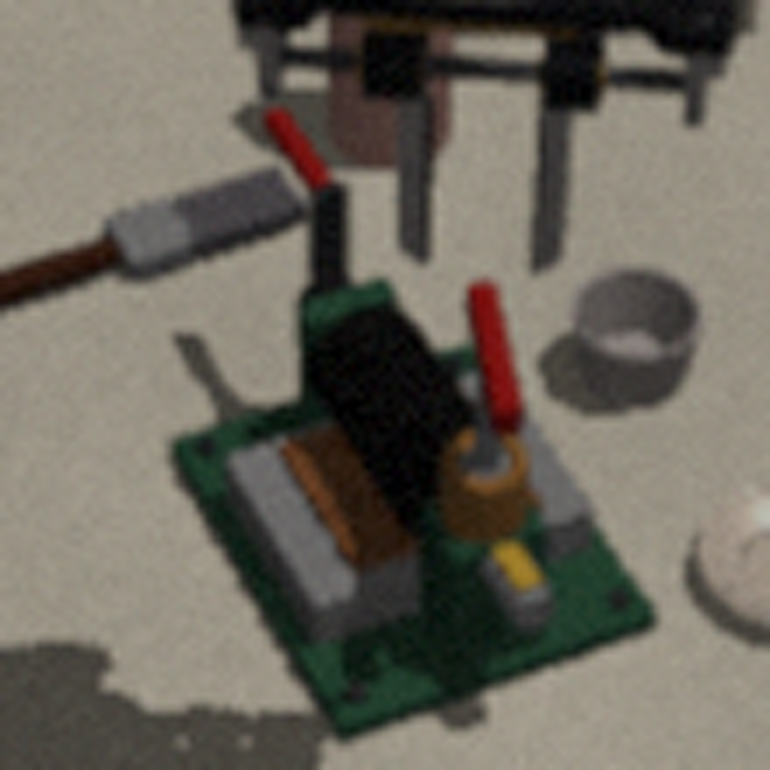

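Run:
```python
from h import *
p=camera("wrist"); s=camera("side"); t=camera("top")
X=tri([p,s],[(322.5,106),(330.6,170.2)]); print("bar centre tri",X, pix(s,[618,55.2,203]))
for z in (198,203,208): print(z,ray(p,(322.5,106),z))
for n in ("small_key_bar",):
    for d in recognise(t,n)[:1]: print(n,c2w(t,d["centre"]))
sign_off()
```

```text
bar centre tri [620.30343588  53.23282415 204.33185709] [[329.44209141 170.18719389]]
198 [619.69864045  53.83154372 198.        ]
203 [619.56360988  53.52061571 203.        ]
208 [619.42857931  53.2096877  208.        ]
small_key_bar [ 502.29832397 -302.02211467  111.12796405]
the job is handed in; nothing more can be done
```

I turned the crank upright, put the red hex key in the set screw, tightened it clockwise, and handed the job in at about 32 s of the 72 s allowed. `sign_off()` gave no verdict, so I don't know whether it passed.

**What I did**
- **Crank:** my first grip missed the handle because the fingers were too high. It moved nothing, and the second, lower grip turned the crank.
- **Key:** I took the red key from its block and lined it up with the socket's hexagon. It went in about 24 mm deep with almost no resistance.
- **Tightening:** I turned the key about 2.0 rad. The torque stayed near 0.12 N·m until the screw touched the flat, then rose to about 0.27 N·m. After taking off the sensor's zero offset, that is about 0.25 N·m.
- **Release:** I opened the gripper and backed away, and the wrist force was near zero.

**Last checks**
- **Crank:** it looked upright in the side view. Measured right after I let go of it, it was within about 0.02 to 0.05 rad.
- **Red key:** it stands upright in the socket, with its bar about 204 mm above the table, which means roughly 25 mm deep.
- **Key position:** the cameras put the bar about 2 mm to the side of my estimate for the screw, which is about the accuracy of their calibration.
- **Yellow key:** it was found within about 5 mm of its starting position, which is roughly the accuracy of that measurement.
- **Other objects:** I saw nothing out of place in the pictures, but I didn't measure their positions.
- **Screw force:** I couldn't measure how hard the screw presses on the flat. I judged it firm from the torque alone.

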